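Brush out turned metal cups, softest metal first

TASK

Brush out the freshly turned metal cups on the bench with the long yellow-handled brush, softest metal first so that no steel chips get into the others: aluminium, then brass, then dark steel, whichever of them are there. In each cup hold the brush upright in the middle, lower it until you feel it press on the bottom (the depths differ from cup to cup and from day to day), draw it up to the mouth, and push it down to the bottom a second time. Then hang the brush back in its red tube so that its guard rests flat on the rim, and stand every cup upright on the floor of the blue tray with one of the orange caps seated on its mouth, leaving the other things on the bench where they are.

Things in the scene. Friction and masses are not known exactly. Their poses are not given: they have to be found in the camera images.
- brush: Round brush, 185 mm long, 120 g, hung in the red tube. Origin: centre of its lower tip, z up to the handle. From the tip: white bristles 0-75 mm (39 mm across, soft; only the stiff core inside, 18 mm across, equally long, makes contact), thin shaft to 120 mm, round yellow guard 60 mm across at 120-125, round yellow handle 24 mm across at 125-185 (grip from above at about 158).
- tube: Red upright tube on a 90 mm round steel foot, fixed to the bench: the brush's holder. Outer diameter 54 mm, inner 47 mm, 128 mm high, open at the top. Origin at the centre of its underside, z up. The brush hangs in it with the guard lying on the rim, so its tip is then 8 mm above the tube's origin.
- tray: Blue tray fixed to the bench, 300 mm (its x) by 150 mm (its y), rim 14 mm high, walls and floor 5 mm thick; its floor's top is 5 mm above its origin. Origin at the centre of its underside. Room for three cups in a row along its x, 85 mm apart.
- alu_cup: Open round cup of bright silver aluminium, 56 mm outer diameter, 85 mm high, under 0.65 kg, loose on the bench (may be absent). Origin: centre of its underside, z up. Bore 48 mm across, open at the top; its firm flat bottom inside lies 9 to 39 mm above the origin, unknown beforehand. Grip it across the outside from above, fingertips about 40 mm below the mouth.
- brass_cup: Open round cup of yellow brass, 56 mm outer diameter, 85 mm high, under 0.65 kg, loose on the bench (may be absent). Origin: centre of its underside, z up. Bore 48 mm across, open at the top; its firm flat bottom inside lies 9 to 39 mm above the origin, unknown beforehand. Grip it across the outside from above, fingertips about 40 mm below the mouth.
- steel_cup: Open round cup of dark, nearly black steel, 56 mm outer diameter, 85 mm high, under 0.65 kg, loose on the bench (may be absent). Origin: centre of its underside, z up. Bore 48 mm across, open at the top; its firm flat bottom inside lies 9 to 39 mm above the origin, unknown beforehand. Grip it across the outside from above, fingertips about 40 mm below the mouth.
- cap0: Orange plastic dust cap, 40 g; three alike, always there, any fits any cup, a spare one is not needed. Origin: centre of its underside, z up. From there: round plug 38 mm across (0-8 mm; goes loosely into a cup's mouth), flange 56 mm across (8-14 mm; rests on the rim, so the cap's origin is then 77 mm above the cup's), round knob 20 mm across (14-48 mm), to be gripped from above.
- cap1: Orange plastic dust cap, 40 g; three alike, always there, any fits any cup, a spare one is not needed. Origin: centre of its underside, z up. From there: round plug 38 mm across (0-8 mm; goes loosely into a cup's mouth), flange 56 mm across (8-14 mm; rests on the rim, so the cap's origin is then 77 mm above the cup's), round knob 20 mm across (14-48 mm), to be gripped from above.
- cap2: Orange plastic dust cap, 40 g; three alike, always there, any fits any cup, a spare one is not needed. Origin: centre of its underside, z up. From there: round plug 38 mm across (0-8 mm; goes loosely into a cup's mouth), flange 56 mm across (8-14 mm; rests on the rim, so the cap's origin is then 77 mm above the cup's), round knob 20 mm across (14-48 mm), to be gripped from above.
- oil: Green oil bottle, 60 mm across, 150 mm tall; not part of the job, to be left where it is. Origin at the centre of its underside.
- wrench: Steel wrench lying on the bench; not part of the job, to be left where it is. Origin at the centre of its underside.
- driver: Screwdriver lying on the bench; not part of the job, to be left where it is. Origin at the centre of its underside.
- bar: Upright steel bar off-cut, 34 mm across, 70 mm tall; not part of the job, to be left where it is. Origin at the centre of its underside.
- nut: Steel hexagon nut, 35 mm across, 14 mm high; not part of the job, to be left where it is. Origin at the centre of its underside.
There are look-alikes about, which are no part of the job. What is shaped like the brass_cup but green, pink or purple is not meant.

How it is judged:
By the outcome, as a careful person would: the job done as asked, in the order asked, and still so for the second after the job is handed in, with the robot touching nothing.
Of alu_cup, brass_cup, steel_cup only 2 to 3 are there at a start; the rules pass over those that are not, and their reading is None.
At some moment in a run one of alu_cup, brass_cup, steel_cup, cap0, cap1, cap2 may be knocked a few centimetres aside while the robot is not near it.
It also fails if it takes over 210 s, if anything falls off the work surface, if the arm or the gripper's body presses on something with over 40 N, if the wrist force passes 120 N, or if a joint passes its speed limit or range.

ROBOT

A 7-joint arm with a two-finger parallel gripper is mounted at the origin on the work surface. World frame = base frame: x ahead of the robot, y to its left, z up, the work surface at z = 0. Lengths are in m, angles in rad, forces in N, time in s.
With the tool pointing down it reaches from about 0.425 to 0.825 m from the base axis. Payload 3.6 kg.
Tool frame: the origin (TCP) lies at the very end of the fingers, on their centre line; the grasp point (between the pads) lies 19 mm behind it; z points along the fingers, y is the line along which they close (so a half turn about z gives the same grasp; the last joint's range is limited). The gripper opens to 85 mm and grips with 20 to 120 N. Pads are 22 mm wide; open, the fingers measure 114 mm over their backs; the gripper's body (76 mm by 85 mm) begins 54 mm behind the grasp point. The pads swing forward as they close: fully open they stand 13 mm farther back than shut.
Start: joints at [1.304, 0.615, -0.013, 1.423, 0.008, 1.103, -0.04], TCP at [0.155, -0.631, 0.231] pointing down, gripper open.
Joint ranges: [-3.12, 3.12], [-0.3, 2.06], [-1.34, 1.32], [0.26, 2.42], [-1.36, 4.5], [0.01, 1.98], [-2.84, 2.84]. Speed limits (rad/s): [2.79, 2.79, 3.14, 3.14, 3.14, 3.14, 3.14].

INTERFACE

Orientations are given as a 3x3 rotation matrix whose columns are the frame's x, y, z axes.
In Python, from bench import sensors, eyes, r gives the robot as it stands. The module is installed in compiled form; this text tells all that it offers.
- The arm moves only by the tool jog_arm, never from a script. Its argument "plan" is a list of rows, each an object of numbers: "jaw": the opening, from -1 (shut) to 1 (fully open); "dx", "dy", "dz": the shift along the world's x, y, z in units of 0.4 m (1.0 is 0.4 m); "rx", "ry", "rz": the turn, a rotation vector about the world's x, y, z in units of 0.12 rad (1.0 is 0.12 rad). A call has 1 to 8 rows; each row shifts and turns the commanded pose from where the row before left it; what a row does not reach is not made up. A row lasts 1/10 s, in which the tool goes at most 50 mm and 8.59 degrees, less where a joint would pass 70% of its speed; a pose out of reach is approached as far as the arm can. A call with a number of a shift or a turn outside -1 to 1 is refused whole. A call with a gripper value outside its range is refused whole. The fingers move at their own pace and stop on an object; "grip_force" is the grip in N (left out, the last holds). Time passes only in rows, so rows that do not move let the fingers close. It gives the time, the measured TCP pose, the force, the opening and the grip force at its end, in the units of the state.
- sensors.observe(): the state, without advancing time (a new reading comes with each control period).
- eyes.grab_frame(name): name is "scene" or "top" or "wrist"; returns the picture (384x512x3 uint8, blue, green, red); there is no depth.
- eyes.camera_params(name): a dict with "vfov" (degrees; the focal length in pixels is half the picture's height over the tangent of half this angle, whatever the lens; pixels are square), "cx", "cy" (the principal point, pixels), "world_from_camera" (4x4, takes a point from camera to world coordinates). Camera axes: x right, y up, looking along -z (the intrinsics and any distortion apply to the point x, -y, -z); pixel columns grow to the right and rows downward; lengths in m; the calibration is good to about 2 mm. A picture is of the moment at which its call begins: read the wrist's pose just before it. camera_params takes no time and is no camera call; for the wrist camera it gives the pose at the moment of the call.
- r.hand_in(): hands the job in; it is judged then, once.
The state is a dict: "clock": time; "joint_pos": joint angles; "joint_velocities": joint speeds; "tau": joint torques, N m; "eef_pos": TCP position; "tool_rot": TCP orientation; "ft_force": force on the tool from outside, world axes, zero at the start; "wrist_torque": the same for the moment, N m; "grip_width": finger opening in m; "gripper_force": force on a finger pad.
Only numpy, scipy, OpenCV 4.12 (cv2) and the standard library are available. Lean on these libraries where they do the work, as an engineer would, in place of code of your own. Each camera call takes 0.05 s, during which the arm holds its last target. There are 200 camera calls.

## Working session

There is one attempt and no reset: what is moved stays moved. The work goes in short steps, Python scripts to look and compute and a tool call to move; the robot and the scene stay as the last step left them, time stands still between calls to the robot, and variables do not carry over. Pictures are saved under pics/ and viewed, at most 14 in all, crops included, and the job is handed in when it is done.

Besides the shell and the picture viewer there is one more tool, called after "Emit:" by a JSON object that holds its "method" and its "body". jog_arm: Moves the arm, as the interface text tells. Its arguments: {"type":"object","properties":{"plan":{"type":"array"},"grip_force":{"type":"number"}},"required":["plan"]}

```bash
mkdir -p pics; python3 - <<'E'
from bench import sensors, eyes, r
import cv2
s=sensors.observe(); print(s)
for n in ("scene","top","wrist"):
    p=eyes.camera_params(n); print(n,p)
    cv2.imwrite(f"pics/{n}0.png",eyes.grab_frame(n))
E
```

```text
{'clock': 0.0, 'joint_pos': array([ 1.30350397,  0.61594464, -0.01263035,  1.4248981 ,  0.00811696,
        1.10338376, -0.04039323]), 'joint_velocities': array([ 9.32678122e-04, -1.78676040e-03,  9.19163675e-04, -1.30124526e-04,
        1.04741276e-03,  9.57006266e-04, -5.85938766e-05]), 'tau': array([-2.13587816e-05, -4.69209731e+01,  2.59100916e-01, -1.71033204e+01,
        9.93927126e-03,  9.57396172e-03,  8.77947571e-06]), 'eef_pos': array([ 0.1548378 , -0.63050638,  0.23012186]), 'tool_rot': array([[ 9.71127280e-01,  2.38561042e-01, -6.59296392e-04],
       [ 2.38561949e-01, -9.71124069e-01,  2.49786111e-03],
       [-4.43662455e-05, -2.58302410e-03, -9.99996663e-01]]), 'ft_force': array([-0.58336561, -1.19738614,  0.09210915]), 'wrist_torque': array([-0.03601446,  0.04122329, -0.03965448]), 'gripper_force': 0.0, 'grip_width': 0.085301180937364}
scene {'vfov': 49.45723046451824, 'cx': 259.62652561315167, 'cy': 187.79402528125868, 'world_from_camera': array([[ 0.66525163, -0.5764545 ,  0.47448969,  1.01427929],
       [ 0.74650855,  0.50261355, -0.43600987, -0.41106864],
       
[... 215 characters left out ...]
era': array([[ 9.09216478e-04,  9.90281023e-01, -1.39077926e-01,
         4.41390761e-01],
       [-9.99911186e-01,  2.74953115e-03,  1.30406949e-02,
        -2.62622341e-03],
       [ 1.32963517e-02,  1.39053717e-01,  9.90195572e-01,
         1.02032701e+00],
       [ 0.00000000e+00,  0.00000000e+00,  0.00000000e+00,
         1.00000000e+00]])}
wrist {'vfov': 59.822901739379056, 'cx': 252.1424525042797, 'cy': 194.19332993373595, 'world_from_camera': array([[ 0.23841772,  0.93198478,  0.27305928,  0.22459196],
       [-0.97116088,  0.22934409,  0.06517545, -0.61291543],
       [-0.00188201, -0.28072347,  0.95978685,  0.37277962],
       [ 0.        ,  0.        ,  0.        ,  1.        ]])}
```

View pics/top0.png

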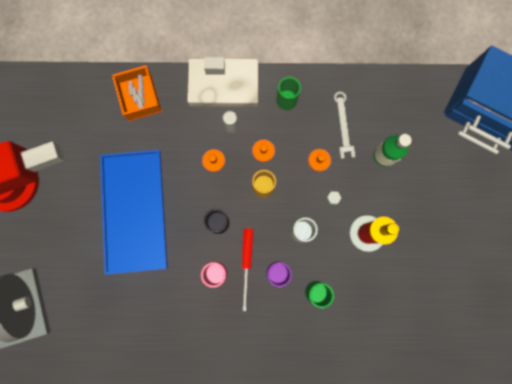

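View pics/scene0.png

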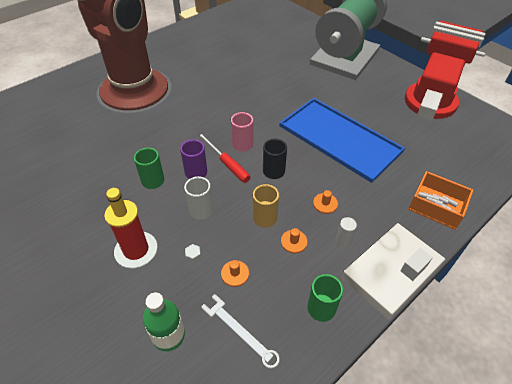

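The top view shows alu (305,230), brass (264,182), steel (217,222), caps (213,160), (263,150) and (320,160), tray (133,212) and the brush in its tube (384,231). All three cups are present. Next I turn the pixels into positions and cross-check the two cameras.

```bash
cat > h.py <<'E'
import numpy as np, cv2
from bench import sensors, eyes, r
from scipy.optimize import least_squares
def proj(p,X):
    X=np.atleast_2d(X); T=np.linalg.inv(p["world_from_camera"]); c=X@T[:3,:3].T+T[:3,3]
    f=192/np.tan(np.radians(p["vfov"]/2))
    return np.c_[p["cx"]-f*c[:,0]/c[:,2], p["cy"]+f*c[:,1]/c[:,2]]
def ray(p,uv,z):
    f=192/np.tan(np.radians(p["vfov"]/2)); T=p["world_from_camera"]
    d=T[:3,:3]@np.array([(uv[0]-p["cx"])/f,-(uv[1]-p["cy"])/f,-1]); o=T[:3,3]
    return (o+d*(z-o[2])/d[2])
def orange(im):
    h=cv2.cvtColor(im,cv2.COLOR_BGR2HSV); return cv2.inRange(h,(4,170,150),(14,255,255))
def blue(im):
    h=cv2.cvtColor(im,cv2.COLOR_BGR2HSV); return cv2.inRange(h,(100,150,80),(125,255,255))
def blobs(m,a=30):
    n,_,st,c=cv2.connectedComponentsWithStats(m); return [(st[i].tolist(),c[i].round(1).tolist()) for i in range(1,n) if st[i,4]>a]
E
python3 - <<'E'
from h import *
P={n:eyes.camera_params(n) for n in("top","scene")}
I={n:cv2.imread(f"pics/{n}0.png") for n in P}
for n in P:
    print(n)
    for s,c in blobs(orange(I[n])): print(" or",s,c,ray(P[n],c,.014).round(3))
    for s,c in blobs(blue(I[n]),2000):
        m=blue(I[n]); m2=np.zeros_like(m); m2[s[1]:s[1]+s[3],s[0]:s[0]+s[2]]=m[s[1]:s[1]+s[3],s[0]:s[0]+s[2]]
        k=max(cv2.findContours(m2,0,1)[0],key=cv2.contourArea); q=cv2.approxPolyDP(cv2.convexHull(k),6,True)[:,0]
        print(" tray",q.tolist(),[ray(P[n],u,.014)[:2].round(3).tolist() for u in q])
man={"alu":((305,230),(198,185)),"brass":((264,180),(266,193)),"steel":((217,221),(275,147))}
for k,(a,b) in man.items(): print(k,ray(P["top"],a,.085).round(3),ray(P["scene"],b,.085).round(3))
for t,n,uv,z in(("handle top","top",(393,229),.193),("handle top","scene",(113,194),.193),("guard","top",(384,231),.133),("guard","scene",(123,212),.133),("foot","top",(369,233),.005),("foot","scene",(135,248),.005)): print(t,n,ray(P[n],uv,z).round(3))
a=cv2.resize(I["top"][85:315,90:415],None,fx=2.4,fy=2.4,interpolation=cv2.INTER_CUBIC); cv2.imwrite("pics/c1.png",a)
E
```

```text
top
 or [112, 66, 46, 50, 551] [132.6, 88.5] [0.866 0.315 0.014]
 or [253, 140, 22, 22, 71] [263.5, 149.7] [ 0.704 -0.026  0.014]
 or [259, 147, 9, 8, 39] [263.1, 150.9] [ 0.701 -0.025  0.014]
 or [202, 149, 23, 23, 71] [213.1, 159.6] [0.678 0.102 0.014]
 or [308, 149, 23, 22, 74] [319.4, 159.8] [ 0.678 -0.169  0.014]
 or [315, 153, 10, 11, 50] [318.8, 159.4] [ 0.679 -0.168  0.014]
 or [0, 154, 15, 19, 141] [5.4, 164.3] [0.663 0.626 0.014]
 or [209, 154, 9, 10, 39] [213.8, 160.1] [0.676 0.1   0.014]
 tray [[491, 47], [511, 56], [511, 129], [503, 139], [448, 115]] [[0.989, -0.636], [0.964, -0.688], [0.762, -0.671], [0.735, -0.648], [0.799, -0.508]]
 tray [[158, 150], [166, 267], [105, 273], [100, 156]] [[0.702, 0.243], [0.408, 0.213], [0.393, 0.361], [0.686, 0.389]]
scene
 or [414, 171, 59, 46, 533] [443.7, 195.3] [0.848 0.328 0.014]
 or [313, 190, 25, 23, 329] [325.1, 202.6] [0.679 0.102 0.014]
 or [410, 208, 20, 10, 31] [419.4, 212.5] [0.839 0.242 0.014]
 or [281, 228, 26, 25, 389] [293.5, 241.0] [ 0.705 -0.026  0.014]
 or [224, 260, 17, 11, 74] [233.8, 264.1] [ 0.665 -0.157  0.014]
 or [222, 277, 26, 9, 38] [235.0, 282.6] [ 0.698 -0.182  0.014]
 tray [[280, 122], [314, 98], [404, 148], [370, 181]] [[0.408, 0.216], [0.397, 0.363], [0.692, 0.389], [0.706, 0.233]]
alu [ 0.495 -0.121  0.085] [ 0.498 -0.117  0.085]
brass [ 0.612 -0.026  0.085] [ 0.611 -0.022  0.085]
steel [0.515 0.083 0.085] [0.522 0.088 0.085]
handle top top [ 0.491 -0.289  0.193]
handle top scene [ 0.498 -0.289  0.193]
guard top [ 0.49  -0.289  0.133]
guard scene [ 0.496 -0.284  0.133]
foot top [ 0.492 -0.292  0.005]
foot scene [ 0.492 -0.287  0.005]
```

View pics/c1.png

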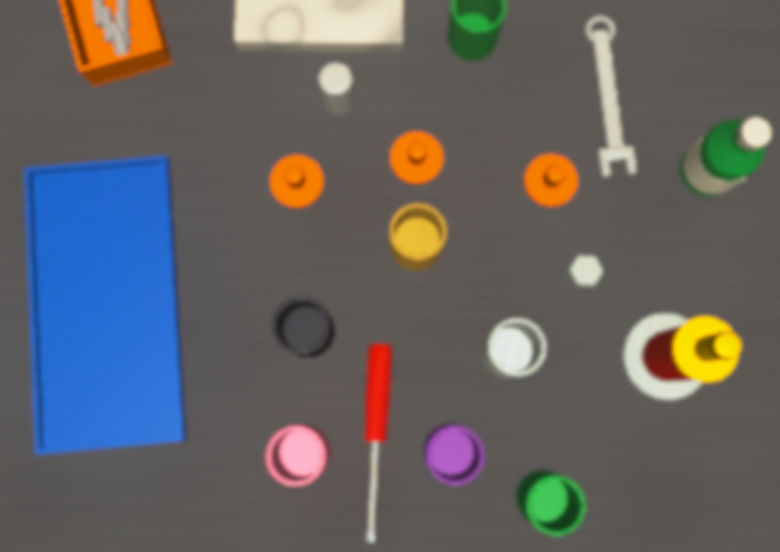

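View pics/wrist0.png

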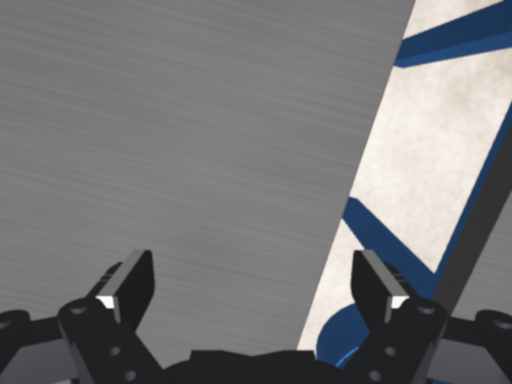

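Both cameras agree to within a few millimetres, and the wrist view shows only bare bench for now. Next is the move to above the brush.

Emit:
{"method": "jog_arm", "body": {"plan": [{"jaw":1,"dx":0.07,"dy":0.07,"rz":-0.25},{"jaw":1,"dx":0.07,"dy":0.07,"rz":-0.25},{"jaw":1,"dx":0.07,"dy":0.07,"rz":-0.25},{"jaw":1,"dx":0.07,"dy":0.07,"rz":-0.25},{"jaw":1,"dx":0.07,"dy":0.07,"rz":-0.25},{"jaw":1,"dx":0.07,"dy":0.07,"rz":-0.25},{"jaw":1,"dx":0.07,"dy":0.07,"rz":-0.25},{"jaw":1,"dx":0.07,"dy":0.07,"rz":-0.25}], "grip_force": 50}}

```text
validation failed for argument at $.pl...
```

```bash
python3 - <<'E'
from h import *
s=sensors.observe(); print(s['clock'],s['eef_pos'],s['tool_rot'].round(3).tolist(),s['joint_pos'].round(2))
im=eyes.grab_frame("wrist"); cv2.imwrite("pics/w1.png",im)
p=eyes.camera_params("wrist")
print(proj(p,[[.493,-.289,.193],[.493,-.289,.133],[.493,-.289,.005]]).round(0))
E
```

```text
0.15 [ 0.15489253 -0.63067426  0.23037941] [[0.971, 0.239, -0.0], [0.239, -0.971, 0.002], [-0.0, -0.002, -1.0]] [ 1.3   0.62 -0.01  1.42  0.01  1.1  -0.04]
[[ -816. -1404.]
 [ -363.  -768.]
 [  -71.  -358.]]
```

View pics/w1.png

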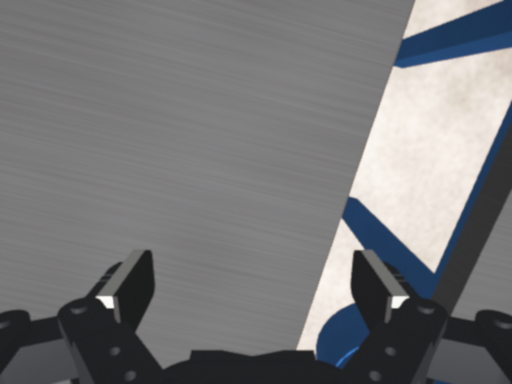

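The call was refused and the arm hasn't moved, so the view is the same. The rows probably need all seven keys.

Emit:
{"method": "jog_arm", "body": {"plan": [{"jaw":1,"dx":0.07,"dy":0.07,"dz":0,"rx":0,"ry":0,"rz":-0.25},{"jaw":1,"dx":0.07,"dy":0.07,"dz":0,"rx":0,"ry":0,"rz":-0.25},{"jaw":1,"dx":0.07,"dy":0.07,"dz":0,"rx":0,"ry":0,"rz":-0.25},{"jaw":1,"dx":0.07,"dy":0.07,"dz":0,"rx":0,"ry":0,"rz":-0.25},{"jaw":1,"dx":0.07,"dy":0.07,"dz":0,"rx":0,"ry":0,"rz":-0.25},{"jaw":1,"dx":0.07,"dy":0.07,"dz":0,"rx":0,"ry":0,"rz":-0.25},{"jaw":1,"dx":0.07,"dy":0.07,"dz":0,"rx":0,"ry":0,"rz":-0.25},{"jaw":1,"dx":0.07,"dy":0.07,"dz":0,"rx":0,"ry":0,"rz":-0.25}], "grip_force": 50}}

```text
clock: 1.0
eef_pos: [0.38, -0.4059, 0.2313]
tool_rot: [[1.0, -0.0, -0.0], [-0.0, -1.0, 0.0], [-0.0, -0.0, -1.0]]
ft_force: [1.5, -0.8, 0.1]
grip_width: 0.0854
gripper_force: 0.0
```

Emit:
{"method": "jog_arm", "body": {"plan": [{"jaw":1,"dx":0,"dy":0.1,"dz":0,"rx":0,"ry":0,"rz":0},{"jaw":1,"dx":0,"dy":0.1,"dz":0,"rx":0,"ry":0,"rz":0},{"jaw":1,"dx":0,"dy":0.0925,"dz":0,"rx":0,"ry":0,"rz":0},{"jaw":1,"dx":0,"dy":0,"dz":0,"rx":0,"ry":0,"rz":0}]}}

```text
clock: 1.4
eef_pos: [0.3795, -0.2841, 0.2312]
tool_rot: [[1.0, 0.01, -0.001], [0.01, -1.0, 0.004], [-0.001, -0.004, -1.0]]
ft_force: [0.2, 1.0, -1.3]
grip_width: 0.0854
gripper_force: 0.0
```

```bash
python3 - <<'E'
from h import *
p=eyes.camera_params("wrist"); s=sensors.observe(); print(s['eef_pos'],s['joint_pos'].round(2))
im=eyes.grab_frame("wrist"); cv2.imwrite("pics/w2.png",im)
print(proj(p,[[.493,-.289,.193],[.493,-.289,.133],[.493,-.289,.005]]).round(0))
E
```

```text
[ 0.37954352 -0.28409267  0.23120409] [ 0.6   0.35  0.    1.91 -0.01  0.89 -0.96]
[[267.   7.]
 [263.  30.]
 [260.  54.]]
```

View pics/w2.png

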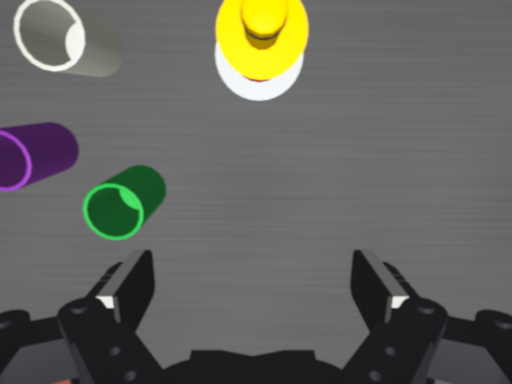

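The wrist view shows the guard centred near (262,33), within about 3 mm of the estimate. I'll approach and grip the handle.

Emit:
{"method": "jog_arm", "body": {"plan": [{"jaw":1,"dx":0.09,"dy":-0.012,"dz":0,"rx":0,"ry":0,"rz":0},{"jaw":1,"dx":0.09,"dy":0,"dz":0,"rx":0,"ry":0,"rz":0},{"jaw":1,"dx":0.1,"dy":0,"dz":0,"rx":0,"ry":0,"rz":0},{"jaw":1,"dx":0,"dy":0,"dz":0,"rx":0,"ry":0,"rz":0},{"jaw":1,"dx":0,"dy":0,"dz":-0.07,"rx":0,"ry":0,"rz":0},{"jaw":1,"dx":0,"dy":0,"dz":-0.07,"rx":0,"ry":0,"rz":0},{"jaw":1,"dx":0,"dy":0,"dz":-0.07,"rx":0,"ry":0,"rz":0},{"jaw":1,"dx":0,"dy":0,"dz":0,"rx":0,"ry":0,"rz":0}]}}

```text
clock: 2.25
eef_pos: [0.4876, -0.2951, 0.1435]
tool_rot: [[1.0, -0.001, -0.008], [-0.001, -1.0, 0.004], [-0.008, -0.004, -1.0]]
ft_force: [-0.9, 0.6, -0.0]
grip_width: 0.0851
gripper_force: 0.0
```

Emit:
{"method": "jog_arm", "body": {"plan": [{"jaw":-1,"dx":0,"dy":0,"dz":0,"rx":0,"ry":0,"rz":0},{"jaw":-1,"dx":0,"dy":0,"dz":0,"rx":0,"ry":0,"rz":0},{"jaw":-1,"dx":0,"dy":0,"dz":0,"rx":0,"ry":0,"rz":0},{"jaw":-1,"dx":0,"dy":0,"dz":0,"rx":0,"ry":0,"rz":0},{"jaw":-1,"dx":0,"dy":0,"dz":0,"rx":0,"ry":0,"rz":0},{"jaw":-1,"dx":0,"dy":0,"dz":0,"rx":0,"ry":0,"rz":0},{"jaw":-1,"dx":0,"dy":0,"dz":0,"rx":0,"ry":0,"rz":0},{"jaw":-1,"dx":0,"dy":0,"dz":0,"rx":0,"ry":0,"rz":0}], "grip_force": 50}}

```text
clock: 3.05
eef_pos: [0.4918, -0.2947, 0.1486]
tool_rot: [[1.0, 0.001, 0.002], [0.001, -1.0, -0.0], [0.002, 0.0, -1.0]]
ft_force: [-0.2, 1.7, 5.6]
grip_width: 0.0227
gripper_force: 48.7
```

Emit:
{"method": "jog_arm", "body": {"plan": [{"jaw":-1,"dx":0,"dy":0,"dz":0.04,"rx":0,"ry":0,"rz":0},{"jaw":-1,"dx":0,"dy":0,"dz":0.05,"rx":0,"ry":0,"rz":0},{"jaw":-1,"dx":0,"dy":0,"dz":0.06,"rx":0,"ry":0,"rz":0},{"jaw":-1,"dx":0,"dy":0,"dz":0.06,"rx":0,"ry":0,"rz":0},{"jaw":-1,"dx":0,"dy":0,"dz":0.06,"rx":0,"ry":0,"rz":0},{"jaw":-1,"dx":0,"dy":0,"dz":0.06,"rx":0,"ry":0,"rz":0},{"jaw":-1,"dx":0,"dy":0,"dz":0.05,"rx":0,"ry":0,"rz":0},{"jaw":-1,"dx":0,"dy":0,"dz":0,"rx":0,"ry":0,"rz":0}]}}

```text
clock: 3.85
eef_pos: [0.4923, -0.2961, 0.3021]
tool_rot: [[1.0, 0.001, 0.006], [0.001, -1.0, -0.004], [0.006, 0.004, -1.0]]
ft_force: [0.1, -1.4, -1.5]
grip_width: 0.023
gripper_force: 49.0
```

```bash
cat >> h.py <<'E'
OBJ={"alu":(.496,-.119,.085),"brass":(.611,-.024,.085),"steel":(.518,.086,.085),"capL":(.678,.101,.02),"capM":(.704,-.026,.02),"capR":(.679,-.169,.02)}
def check(tag):
    "shift of each object since the first pictures, by template matching in both fixed cameras"
    for n in("top","scene"):
        p=eyes.camera_params(n); a=cv2.imread(f"pics/{n}0.png"); b=eyes.grab_frame(n); cv2.imwrite(f"pics/{n}_{tag}.png",b); out=[]
        for k,X in OBJ.items():
            u,v=proj(p,[X])[0].round().astype(int); h=20; w=45
            t=a[v-h:v+h,u-h:u+h]; m=cv2.matchTemplate(b[v-h-w:v+h+w,u-h-w:u+h+w],t,cv2.TM_CCOEFF_NORMED); _,q,_,l=cv2.minMaxLoc(m)
            d=ray(p,(u+l[0]-w,v+l[1]-w),X[2])-ray(p,(u,v),X[2])
            out.append(f"{k} {q:.2f} {d[0]*1e3:.0f},{d[1]*1e3:.0f}mm")
        print(n,"; ".join(out))
E
python3 - <<'E'
from h import *
s=sensors.observe(); print(s['eef_pos'],s['ft_force'].round(1),s['joint_pos'].round(2))
check("a")
E
```

```text
[ 0.49226332 -0.29606078  0.30208126] [ 0.1 -1.4 -1.5] [ 0.5   0.43  0.    1.55 -0.    1.16 -1.07]
top alu 1.00 0,0mm; brass 1.00 0,0mm; steel 1.00 0,0mm; capL 1.00 0,0mm; capM 1.00 0,0mm; capR 1.00 0,0mm
scene alu 1.00 0,0mm; brass 1.00 0,0mm; steel 1.00 0,0mm; capL 1.00 0,0mm; capM 1.00 0,0mm; capR 1.00 0,0mm
```

View pics/scene_a.png

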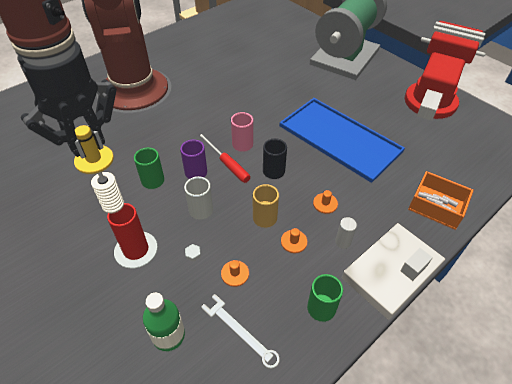

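The brush is out of the tube and upright, and the cups have not moved. Next I go over the aluminium cup.

Emit:
{"method": "jog_arm", "body": {"plan": [{"jaw":-1,"dx":0.011,"dy":0.08,"dz":0,"rx":0,"ry":0,"rz":0},{"jaw":-1,"dx":0,"dy":0.09,"dz":0,"rx":0,"ry":0,"rz":0},{"jaw":-1,"dx":0,"dy":0.09,"dz":0,"rx":0,"ry":0,"rz":0},{"jaw":-1,"dx":0,"dy":0.09,"dz":0,"rx":0,"ry":0,"rz":0},{"jaw":-1,"dx":0,"dy":0.09,"dz":-0.05,"rx":0,"ry":0,"rz":0},{"jaw":-1,"dx":0,"dy":0,"dz":-0.05,"rx":0,"ry":0,"rz":0},{"jaw":-1,"dx":0,"dy":0,"dz":0,"rx":0,"ry":0,"rz":0},{"jaw":-1,"dx":0,"dy":0,"dz":0,"rx":0,"ry":0,"rz":0}]}}

```text
clock: 4.75
eef_pos: [0.4947, -0.1199, 0.2583]
tool_rot: [[1.0, -0.001, -0.003], [-0.001, -1.0, -0.0], [-0.003, 0.0, -1.0]]
ft_force: [0.7, 0.0, -1.4]
grip_width: 0.0231
gripper_force: 49.2
```

```bash
python3 - <<'E'
from h import *
s=sensors.observe(); print(s['eef_pos'],s['ft_force'].round(1))
check("b")
a=cv2.imread("pics/scene_b.png")[70:250,100:330]; b=cv2.imread("pics/top_b.png")[130:310,190:420]
cv2.imwrite("pics/c2.png",cv2.resize(np.hstack([a,b]),None,fx=1.7,fy=1.7,interpolation=cv2.INTER_CUBIC))
E
```

```text
[ 0.49469327 -0.11990789  0.25834167] [ 0.7  0.  -1.4]
top alu 0.70 -100,59mm; brass 1.00 0,0mm; steel 1.00 0,0mm; capL 1.00 0,0mm; capM 1.00 0,0mm; capR 0.96 0,0mm
scene alu 0.33 -28,-82mm; brass 1.00 0,0mm; steel 1.00 0,0mm; capL 1.00 0,0mm; capM 1.00 0,0mm; capR 1.00 0,0mm
```

View pics/c2.png

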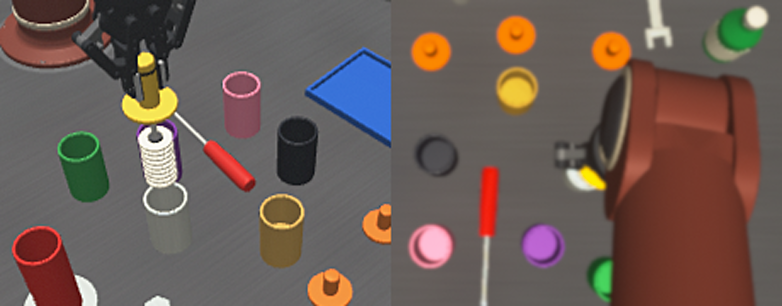

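The tip is above the cup mouth: the tip is at (162,185) in the left crop and the rim at (166,203). I'll lower it.

Emit:
{"method": "jog_arm", "body": {"plan": [{"jaw":-1,"dx":0.003,"dy":0.002,"dz":-0.04,"rx":0,"ry":0,"rz":0},{"jaw":-1,"dx":0,"dy":0,"dz":-0.05,"rx":0,"ry":0,"rz":0},{"jaw":-1,"dx":0,"dy":0,"dz":-0.05,"rx":0,"ry":0,"rz":0},{"jaw":-1,"dx":0,"dy":0,"dz":-0.035,"rx":0,"ry":0,"rz":0},{"jaw":-1,"dx":0,"dy":0,"dz":0,"rx":0,"ry":0,"rz":0},{"jaw":-1,"dx":0,"dy":0,"dz":0,"rx":0,"ry":0,"rz":0}]}}

```text
clock: 5.45
eef_pos: [0.4973, -0.1191, 0.1901]
tool_rot: [[1.0, -0.001, 0.002], [-0.001, -1.0, -0.001], [0.002, 0.001, -1.0]]
ft_force: [-1.1, 0.3, -1.2]
grip_width: 0.0226
gripper_force: 49.2
```

Emit:
{"method": "jog_arm", "body": {"plan": [{"jaw":-1,"dx":0,"dy":0,"dz":-0.005,"rx":0,"ry":0,"rz":0},{"jaw":-1,"dx":0,"dy":0,"dz":-0.005,"rx":0,"ry":0,"rz":0},{"jaw":-1,"dx":0,"dy":0,"dz":-0.005,"rx":0,"ry":0,"rz":0},{"jaw":-1,"dx":0,"dy":0,"dz":0,"rx":0,"ry":0,"rz":0}]}}

```text
clock: 5.85
eef_pos: [0.4965, -0.1182, 0.1833]
tool_rot: [[1.0, 0.001, -0.0], [0.001, -1.0, 0.0], [-0.0, -0.0, -1.0]]
ft_force: [0.1, 0.3, -1.1]
grip_width: 0.0224
gripper_force: 49.2
```

Emit:
{"method": "jog_arm", "body": {"plan": [{"jaw":-1,"dx":0,"dy":0,"dz":-0.006,"rx":0,"ry":0,"rz":0},{"jaw":-1,"dx":0,"dy":0,"dz":-0.006,"rx":0,"ry":0,"rz":0},{"jaw":-1,"dx":0,"dy":0,"dz":0,"rx":0,"ry":0,"rz":0}]}}

```text
clock: 6.15
eef_pos: [0.4963, -0.1181, 0.1781]
tool_rot: [[1.0, 0.001, -0.001], [0.001, -1.0, 0.0], [-0.001, -0.0, -1.0]]
ft_force: [0.4, -0.1, -1.1]
grip_width: 0.023
gripper_force: 49.2
```

Emit:
{"method": "jog_arm", "body": {"plan": [{"jaw":-1,"dx":0,"dy":0,"dz":-0.006,"rx":0,"ry":0,"rz":0},{"jaw":-1,"dx":0,"dy":0,"dz":-0.006,"rx":0,"ry":0,"rz":0},{"jaw":-1,"dx":0,"dy":0,"dz":0,"rx":0,"ry":0,"rz":0}]}}

```text
clock: 6.45
eef_pos: [0.4963, -0.1181, 0.1733]
tool_rot: [[1.0, 0.001, -0.001], [0.001, -1.0, 0.0], [-0.001, -0.0, -1.0]]
ft_force: [-0.2, 0.3, -0.8]
grip_width: 0.0232
gripper_force: 49.2
```

Emit:
{"method": "jog_arm", "body": {"plan": [{"jaw":-1,"dx":0,"dy":0,"dz":-0.006,"rx":0,"ry":0,"rz":0},{"jaw":-1,"dx":0,"dy":0,"dz":-0.006,"rx":0,"ry":0,"rz":0},{"jaw":-1,"dx":0,"dy":0,"dz":0,"rx":0,"ry":0,"rz":0}]}}

```text
clock: 6.75
eef_pos: [0.4963, -0.1181, 0.1685]
tool_rot: [[1.0, 0.001, -0.001], [0.001, -1.0, 0.0], [-0.001, -0.0, -1.0]]
ft_force: [-0.2, -0.6, -1.4]
grip_width: 0.0228
gripper_force: 49.2
```

Emit:
{"method": "jog_arm", "body": {"plan": [{"jaw":-1,"dx":0,"dy":0,"dz":-0.006,"rx":0,"ry":0,"rz":0},{"jaw":-1,"dx":0,"dy":0,"dz":-0.006,"rx":0,"ry":0,"rz":0},{"jaw":-1,"dx":0,"dy":0,"dz":0,"rx":0,"ry":0,"rz":0}]}}

```text
clock: 7.05
eef_pos: [0.4963, -0.1181, 0.1637]
tool_rot: [[1.0, 0.001, -0.001], [0.001, -1.0, 0.0], [-0.001, -0.0, -1.0]]
ft_force: [0.2, -0.6, -1.4]
grip_width: 0.023
gripper_force: 49.2
```

Emit:
{"method": "jog_arm", "body": {"plan": [{"jaw":-1,"dx":0,"dy":0,"dz":-0.006,"rx":0,"ry":0,"rz":0},{"jaw":-1,"dx":0,"dy":0,"dz":-0.006,"rx":0,"ry":0,"rz":0},{"jaw":-1,"dx":0,"dy":0,"dz":0,"rx":0,"ry":0,"rz":0}]}}

```text
clock: 7.35
eef_pos: [0.4964, -0.1182, 0.1589]
tool_rot: [[1.0, 0.001, -0.001], [0.001, -1.0, 0.0], [-0.001, -0.0, -1.0]]
ft_force: [-0.7, -0.3, -0.5]
grip_width: 0.0231
gripper_force: 49.2
```

Emit:
{"method": "jog_arm", "body": {"plan": [{"jaw":-1,"dx":0,"dy":0,"dz":-0.005,"rx":0,"ry":0,"rz":0},{"jaw":-1,"dx":0,"dy":0,"dz":-0.005,"rx":0,"ry":0,"rz":0},{"jaw":-1,"dx":0,"dy":0,"dz":0,"rx":0,"ry":0,"rz":0}]}}

```text
clock: 7.65
eef_pos: [0.4976, -0.1183, 0.1573]
tool_rot: [[1.0, 0.001, 0.003], [0.001, -1.0, -0.0], [0.003, 0.0, -1.0]]
ft_force: [-0.8, 0.3, 10.3]
grip_width: 0.0231
gripper_force: 50.7
```

Contact at 10 N, with the arm giving about 5 N/mm. Draw up to the mouth and push down again.

Emit:
{"method": "jog_arm", "body": {"plan": [{"jaw":-1,"dx":0,"dy":0,"dz":0.03,"rx":0,"ry":0,"rz":0},{"jaw":-1,"dx":0,"dy":0,"dz":0.05,"rx":0,"ry":0,"rz":0},{"jaw":-1,"dx":0,"dy":0,"dz":0.05,"rx":0,"ry":0,"rz":0},{"jaw":-1,"dx":0,"dy":0,"dz":0.045,"rx":0,"ry":0,"rz":0},{"jaw":-1,"dx":0,"dy":0,"dz":0,"rx":0,"ry":0,"rz":0},{"jaw":-1,"dx":0,"dy":0,"dz":0,"rx":0,"ry":0,"rz":0},{"jaw":-1,"dx":0,"dy":0,"dz":0,"rx":0,"ry":0,"rz":0}]}}

```text
clock: 8.35
eef_pos: [0.4957, -0.118, 0.2241]
tool_rot: [[1.0, 0.001, -0.003], [0.001, -1.0, 0.001], [-0.003, -0.001, -1.0]]
ft_force: [-0.8, 0.6, -0.9]
grip_width: 0.0227
gripper_force: 49.3
```

Emit:
{"method": "jog_arm", "body": {"plan": [{"jaw":-1,"dx":0,"dy":0,"dz":-0.05,"rx":0,"ry":0,"rz":0},{"jaw":-1,"dx":0,"dy":0,"dz":-0.05,"rx":0,"ry":0,"rz":0},{"jaw":-1,"dx":0,"dy":0,"dz":-0.05,"rx":0,"ry":0,"rz":0},{"jaw":-1,"dx":0,"dy":0,"dz":-0.013,"rx":0,"ry":0,"rz":0},{"jaw":-1,"dx":0,"dy":0,"dz":-0.006,"rx":0,"ry":0,"rz":0},{"jaw":-1,"dx":0,"dy":0,"dz":-0.006,"rx":0,"ry":0,"rz":0},{"jaw":-1,"dx":0,"dy":0,"dz":0,"rx":0,"ry":0,"rz":0},{"jaw":-1,"dx":0,"dy":0,"dz":0,"rx":0,"ry":0,"rz":0}]}}

```text
clock: 9.15
eef_pos: [0.4971, -0.1179, 0.1572]
tool_rot: [[1.0, 0.001, 0.001], [0.001, -1.0, 0.0], [0.001, -0.0, -1.0]]
ft_force: [-1.9, 0.8, 9.5]
grip_width: 0.0225
gripper_force: 50.2
```

Emit:
{"method": "jog_arm", "body": {"plan": [{"jaw":-1,"dx":0,"dy":0,"dz":0.04,"rx":0,"ry":0,"rz":0},{"jaw":-1,"dx":0,"dy":0,"dz":0.07,"rx":0,"ry":0,"rz":0},{"jaw":-1,"dx":0,"dy":0,"dz":0.08,"rx":0,"ry":0,"rz":0},{"jaw":-1,"dx":0,"dy":0,"dz":0.08,"rx":0,"ry":0,"rz":0},{"jaw":-1,"dx":0,"dy":0,"dz":0,"rx":0,"ry":0,"rz":0},{"jaw":-1,"dx":0,"dy":0,"dz":0,"rx":0,"ry":0,"rz":0}]}}

```text
clock: 9.75
eef_pos: [0.4968, -0.1183, 0.2639]
tool_rot: [[1.0, 0.001, 0.002], [0.001, -1.0, -0.0], [0.002, 0.0, -1.0]]
ft_force: [-0.3, 0.2, -0.7]
grip_width: 0.0231
gripper_force: 49.6
```

```bash
python3 - <<'E'
from h import *
check("c"); s=sensors.observe(); print(s['clock'],s['eef_pos'])
E
```

```text
top alu 0.70 -100,59mm; brass 1.00 0,0mm; steel 1.00 0,0mm; capL 1.00 0,0mm; capM 1.00 0,0mm; capR 0.94 0,0mm
scene alu 0.42 14,-5mm; brass 1.00 0,0mm; steel 1.00 0,0mm; capL 1.00 0,0mm; capM 1.00 0,0mm; capR 1.00 0,0mm
9.85 [ 0.4956838  -0.11805326  0.26219582]
```

Emit:
{"method": "jog_arm", "body": {"plan": [{"jaw":-1,"dx":0.05,"dy":0.04,"dz":0,"rx":0,"ry":0,"rz":0},{"jaw":-1,"dx":0.06,"dy":0.05,"dz":0,"rx":0,"ry":0,"rz":0},{"jaw":-1,"dx":0.06,"dy":0.05,"dz":0,"rx":0,"ry":0,"rz":0},{"jaw":-1,"dx":0.06,"dy":0.05,"dz":0,"rx":0,"ry":0,"rz":0},{"jaw":-1,"dx":0.057,"dy":0.046,"dz":0,"rx":0,"ry":0,"rz":0},{"jaw":-1,"dx":0,"dy":0,"dz":0,"rx":0,"ry":0,"rz":0},{"jaw":-1,"dx":0,"dy":0,"dz":0,"rx":0,"ry":0,"rz":0}]}}

```text
clock: 10.55
eef_pos: [0.6107, -0.0233, 0.2611]
tool_rot: [[1.0, 0.002, -0.004], [0.002, -1.0, -0.0], [-0.004, 0.0, -1.0]]
ft_force: [0.1, 0.2, -1.4]
grip_width: 0.0231
gripper_force: 49.5
```

```bash
python3 - <<'E'
from h import *
check("d"); s=sensors.observe(); print(s['clock'],s['eef_pos'])
a=cv2.imread("pics/scene_d.png")[70:250,150:380]
cv2.imwrite("pics/c3.png",cv2.resize(a,None,fx=2.5,fy=2.5,interpolation=cv2.INTER_CUBIC))
E
```

```text
top alu 0.71 78,-74mm; brass 0.54 55,107mm; steel 1.00 0,0mm; capL 0.99 0,0mm; capM 0.66 -27,114mm; capR 0.85 0,-3mm
scene alu 0.86 12,-3mm; brass 0.52 0,0mm; steel 0.51 36,7mm; capL 1.00 0,0mm; capM 1.00 0,0mm; capR 1.00 0,0mm
10.65 [ 0.6103035  -0.02511519  0.26214819]
```

View pics/c3.png

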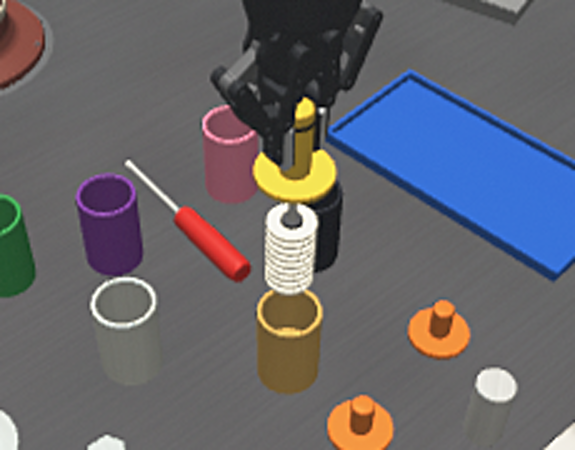

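The brush tip at (290,288) is above the brass rim at (290,312). The alu cup may have shifted, so I compare the stored pictures.

```bash
python3 - <<'E'
from h import *
a=cv2.imread("pics/scene0.png")
for nm,(u0,u1,v0,v1) in {"low":(182,216,195,222),"full":(180,218,174,222)}.items():
    t=a[v0:v1,u0:u1]
    for g in "abcd":
        b=cv2.imread(f"pics/scene_{g}.png"); m=cv2.matchTemplate(b[150:260,150:250],t,cv2.TM_CCOEFF_NORMED); _,q,_,l=cv2.minMaxLoc(m); print(nm,g,round(q,2),l[0]+150-u0,l[1]+150-v0)
for g in("scene0","scene_a","scene_b","scene_c","scene_d"):
    b=cv2.imread(f"pics/{g}.png"); print(g,b[170:235:5,199].mean(1).round(),b[205,172:226:4].mean(1).round())
p=eyes.camera_params("scene"); print(proj(p,[[.496,-.119,.085],[.508,-.122,.085],[.496,-.119,0]]))
E
```

```text
low a 1.0 0 0
low b 1.0 0 0
low c 0.96 2 5
low d 0.96 2 5
full a 1.0 0 0
full b 0.66 0 0
full c 0.84 2 4
full d 0.84 2 4
scene0 [ 64.  48. 109. 108. 107. 201. 108. 108. 109. 109.  99.  99. 100.] [105. 104.  99.  99. 106. 106. 109. 108. 110. 104.  96. 100. 101.  98.]
scene_a [ 65.  49. 110. 109. 108. 203. 108. 109. 111. 110.  99. 100. 101.] [106. 103. 101. 101. 107. 107. 111. 108. 109. 103.  98.  99. 100.  98.]
scene_b [148. 242. 108. 110. 110. 205. 109. 110. 110. 111. 101. 101. 101.] [105. 105. 102. 102. 108. 108. 111. 110. 111. 104.  98. 102. 102.  98.]
scene_c [219. 255. 116. 109. 110. 110. 216. 110. 111. 111. 111. 101. 101.] [105. 105. 101. 102. 108. 109. 109. 111. 108. 105. 102. 102. 100.  99.]
scene_d [ 64.  65. 117. 112. 111. 112. 217. 109. 111. 110. 110. 101. 102.] [105. 105. 102. 102. 107. 110. 108. 112. 110. 106. 102. 102. 102. 101.]
[[196.4945864  184.9750907 ]
 [198.69337363 188.90861969]
 [200.2948645  208.94904223]]
```

```bash
python3 - <<'E'
from h import *
from scipy.optimize import minimize
p=eyes.camera_params("scene")
th=np.linspace(0,2*np.pi,40)
def circ(c,R,h,r): return proj(p,(np.c_[r*np.cos(th),r*np.sin(th),0*th+h])@R.T+c)
for g,tcp,u0,u1,v0,v1 in(("b",(.4947,-.1199,.258),175,212,120,182),("d",(.6105,-.0242,.2617),250,285,140,190)):
    im=cv2.imread(f"pics/scene_{g}.png"); h=cv2.cvtColor(im,cv2.COLOR_BGR2HSV)
    ym=cv2.inRange(h,(20,150,90),(34,255,255)); ym[v1:]=0; ym[:,:u0-30]=0; ym[:,u1+30:]=0
    bl=[b for b in blobs(ym,100)]; print(g,bl)
    wm=((im.min(2)>150)*255).astype(np.uint8); wm[:v0]=0; wm[v1:]=0; wm[:,:u0]=0; wm[:,u1:]=0
    wm=cv2.morphologyEx(wm,cv2.MORPH_CLOSE,np.ones((3,3))); print(blobs(wm,50))
    zt=tcp[2]-.1406
    for e in((0,0),):
        c=np.array([tcp[0],tcp[1],zt]); a=np.vstack([circ(c,np.eye(3),0,.0195),circ(c,np.eye(3),.075,.0195)]); print("pred bristle box",a.min(0).round(1),a.max(0).round(1)); a=np.vstack([circ(c,np.eye(3),.12,.03),circ(c,np.eye(3),.125,.03)]); print("pred guard box",a.min(0).round(1),a.max(0).round(1))
E
```

```text
b [([181, 101, 10, 12, 108], [185.2, 106.3]), ([172, 112, 32, 31, 582], [188.3, 130.3])]
[([181, 144, 28, 38, 614], [193.1, 163.2])]
pred bristle box [180.  142.1] [203.6 181.8]
pred guard box [170.7 119.2] [203.4 143. ]
d [([252, 122, 32, 29, 567], [268.5, 139.1])]
[([256, 151, 21, 37, 592], [265.4, 169.9])]
pred bristle box [255.9 149.6] [276.5 189.7]
pred guard box [250.6 126.5] [283.5 151.1]
```

The brush geometry fits the prediction, so the cup itself moved, probably from the announced knock. I can't tell whether it was centred during brushing, so I'll locate it precisely and brush it again before starting brass.

```bash
cat >> h.py <<'E'
def rimfit(p,im,x0,y0,r=.0265,z=.085,s=.02):
    "slide the rim circle over the picture's edges: best (x,y) by mean gradient along outer rim and base contour"
    g=cv2.GaussianBlur(im,(3,3),0).astype(np.float32); G=sum(np.hypot(cv2.Sobel(g[:,:,k],5,1,0),cv2.Sobel(g[:,:,k],5,0,1)) for k in range(3)); G=np.minimum(G,400)
    th=np.linspace(0,2*np.pi,120); best=[]
    for dx in np.arange(-s,s+1e-9,.001):
        for dy in np.arange(-s,s+1e-9,.001):
            v=0
            for rr in(.028,.024):
                q=proj(p,np.c_[x0+dx+rr*np.cos(th),y0+dy+rr*np.sin(th),0*th+z]).astype(np.float32); v+=cv2.remap(G,q[None,:,0],q[None,:,1],1).mean()
            best.append((v,x0+dx,y0+dy))
    return np.round(max(best),4)
E
python3 - <<'E'
from h import *
for n in("scene","top"):
    p=eyes.camera_params(n); im=cv2.imread(f"pics/{n}0.png")
    for k in("alu","brass","steel"): print(n,k,rimfit(p,im,*OBJ[k][:2]))
p=eyes.camera_params("scene"); print("now alu",rimfit(p,cv2.imread("pics/scene_d.png"),.505,-.122))
print("c alu",rimfit(p,cv2.imread("pics/scene_c.png"),.505,-.122))
E
```

```text
scene alu [ 7.597448e+02  4.980000e-01 -1.200000e-01]
scene brass [ 7.724683e+02  6.120000e-01 -2.400000e-02]
scene steel [6.055423e+02 5.190000e-01 8.900000e-02]
top alu [ 7.181457e+02  4.960000e-01 -1.200000e-01]
top brass [ 6.562506e+02  6.090000e-01 -2.500000e-02]
top steel [3.810219e+02 5.120000e-01 8.000000e-02]
now alu [ 7.594025e+02  5.120000e-01 -1.240000e-01]
c alu [ 7.595308e+02  5.120000e-01 -1.240000e-01]
```

Emit:
{"method": "jog_arm", "body": {"plan": [{"jaw":-1,"dx":-0.06,"dy":-0.06,"dz":0,"rx":0,"ry":0,"rz":0},{"jaw":-1,"dx":-0.06,"dy":-0.06,"dz":0,"rx":0,"ry":0,"rz":0},{"jaw":-1,"dx":-0.06,"dy":-0.06,"dz":0,"rx":0,"ry":0,"rz":0},{"jaw":-1,"dx":-0.06,"dy":-0.06,"dz":0,"rx":0,"ry":0,"rz":0},{"jaw":-1,"dx":-0.009,"dy":-0.009,"dz":0,"rx":0,"ry":0,"rz":0},{"jaw":-1,"dx":0,"dy":0,"dz":0,"rx":0,"ry":0,"rz":0},{"jaw":-1,"dx":0,"dy":0,"dz":0,"rx":0,"ry":0,"rz":0}]}}

```text
clock: 11.35
eef_pos: [0.5122, -0.1228, 0.2635]
tool_rot: [[1.0, 0.001, 0.001], [0.001, -1.0, 0.001], [0.001, -0.001, -1.0]]
ft_force: [-0.0, 0.2, -1.2]
grip_width: 0.0229
gripper_force: 49.5
```

Emit:
{"method": "jog_arm", "body": {"plan": [{"jaw":-1,"dx":0,"dy":0,"dz":-0.04,"rx":0,"ry":0,"rz":0},{"jaw":-1,"dx":0,"dy":0,"dz":-0.06,"rx":0,"ry":0,"rz":0},{"jaw":-1,"dx":0,"dy":0,"dz":-0.06,"rx":0,"ry":0,"rz":0},{"jaw":-1,"dx":0,"dy":0,"dz":-0.06,"rx":0,"ry":0,"rz":0},{"jaw":-1,"dx":0,"dy":0,"dz":-0.025,"rx":0,"ry":0,"rz":0},{"jaw":-1,"dx":0,"dy":0,"dz":-0.01,"rx":0,"ry":0,"rz":0},{"jaw":-1,"dx":0,"dy":0,"dz":-0.01,"rx":0,"ry":0,"rz":0},{"jaw":-1,"dx":0,"dy":0,"dz":0,"rx":0,"ry":0,"rz":0}]}}

```text
clock: 12.15
eef_pos: [0.5126, -0.1233, 0.1578]
tool_rot: [[1.0, 0.001, 0.002], [0.001, -1.0, -0.0], [0.002, 0.0, -1.0]]
ft_force: [-0.1, 1.0, -1.2]
grip_width: 0.0226
gripper_force: 49.6
```

```bash
python3 - <<'E'
from h import *
p=eyes.camera_params("scene"); im=eyes.grab_frame("scene"); s=sensors.observe(); print(s['eef_pos'],s['ft_force'].round(1)); print("alu",rimfit(p,im,.505,-.122))
E
```

```text
[ 0.51255759 -0.12339554  0.15805408] [-0.   0.  -1.2]
alu [ 7.3458e+02  5.1400e-01 -1.2600e-01]
```

Emit:
{"method": "jog_arm", "body": {"plan": [{"jaw":-1,"dx":0,"dy":0,"dz":-0.004,"rx":0,"ry":0,"rz":0},{"jaw":-1,"dx":0,"dy":0,"dz":-0.004,"rx":0,"ry":0,"rz":0},{"jaw":-1,"dx":0,"dy":0,"dz":0,"rx":0,"ry":0,"rz":0}]}}

```text
clock: 12.5
eef_pos: [0.5135, -0.1236, 0.1572]
tool_rot: [[1.0, 0.001, 0.005], [0.001, -1.0, -0.001], [0.005, 0.001, -1.0]]
ft_force: [-1.4, -0.1, 11.9]
grip_width: 0.0229
gripper_force: 51.0
```

Emit:
{"method": "jog_arm", "body": {"plan": [{"jaw":-1,"dx":0,"dy":0,"dz":0.03,"rx":0,"ry":0,"rz":0},{"jaw":-1,"dx":0,"dy":0,"dz":0.05,"rx":0,"ry":0,"rz":0},{"jaw":-1,"dx":0,"dy":0,"dz":0.05,"rx":0,"ry":0,"rz":0},{"jaw":-1,"dx":0,"dy":0,"dz":0.045,"rx":0,"ry":0,"rz":0},{"jaw":-1,"dx":0,"dy":0,"dz":0,"rx":0,"ry":0,"rz":0},{"jaw":-1,"dx":0,"dy":0,"dz":0,"rx":0,"ry":0,"rz":0},{"jaw":-1,"dx":0,"dy":0,"dz":0,"rx":0,"ry":0,"rz":0}]}}

```text
clock: 13.2
eef_pos: [0.511, -0.1233, 0.2231]
tool_rot: [[1.0, 0.001, -0.002], [0.001, -1.0, 0.001], [-0.002, -0.001, -1.0]]
ft_force: [-0.6, 0.9, -0.9]
grip_width: 0.0225
gripper_force: 49.7
```

Emit:
{"method": "jog_arm", "body": {"plan": [{"jaw":-1,"dx":0,"dy":0,"dz":-0.05,"rx":0,"ry":0,"rz":0},{"jaw":-1,"dx":0,"dy":0,"dz":-0.05,"rx":0,"ry":0,"rz":0},{"jaw":-1,"dx":0,"dy":0,"dz":-0.05,"rx":0,"ry":0,"rz":0},{"jaw":-1,"dx":0,"dy":0,"dz":-0.013,"rx":0,"ry":0,"rz":0},{"jaw":-1,"dx":0,"dy":0,"dz":-0.006,"rx":0,"ry":0,"rz":0},{"jaw":-1,"dx":0,"dy":0,"dz":-0.006,"rx":0,"ry":0,"rz":0},{"jaw":-1,"dx":0,"dy":0,"dz":0,"rx":0,"ry":0,"rz":0},{"jaw":-1,"dx":0,"dy":0,"dz":0,"rx":0,"ry":0,"rz":0}]}}

```text
clock: 14.0
eef_pos: [0.5127, -0.1232, 0.1569]
tool_rot: [[1.0, 0.001, 0.002], [0.001, -1.0, 0.0], [0.002, -0.0, -1.0]]
ft_force: [-2.4, 0.3, 15.7]
grip_width: 0.0228
gripper_force: 51.7
```

```bash
python3 - <<'E'
from h import *
p=eyes.camera_params("scene"); im=eyes.grab_frame("scene"); s=sensors.observe(); print(s['eef_pos'],s['ft_force'].round(1)); print("alu",rimfit(p,im,.505,-.122)); check("e")
E
```

```text
[ 0.51272245 -0.12319957  0.15694638] [-2.7  1.4 15.6]
alu [ 7.366306e+02  5.140000e-01 -1.260000e-01]
top alu 0.70 -100,59mm; brass 1.00 0,0mm; steel 1.00 0,0mm; capL 1.00 0,0mm; capM 1.00 0,0mm; capR 0.96 0,0mm
scene alu 0.33 -28,-82mm; brass 1.00 0,0mm; steel 1.00 0,0mm; capL 1.00 0,0mm; capM 1.00 0,0mm; capR 1.00 0,0mm
```

Pass two held at 12 and 16 N and the cup stayed put. Next is brass.

Emit:
{"method": "jog_arm", "body": {"plan": [{"jaw":-1,"dx":0,"dy":0,"dz":0.04,"rx":0,"ry":0,"rz":0},{"jaw":-1,"dx":0,"dy":0,"dz":0.07,"rx":0,"ry":0,"rz":0},{"jaw":-1,"dx":0,"dy":0,"dz":0.08,"rx":0,"ry":0,"rz":0},{"jaw":-1,"dx":0,"dy":0,"dz":0.08,"rx":0,"ry":0,"rz":0},{"jaw":-1,"dx":0,"dy":0,"dz":0,"rx":0,"ry":0,"rz":0}]}}

```text
clock: 14.65
eef_pos: [0.5146, -0.124, 0.2665]
tool_rot: [[1.0, 0.001, 0.01], [0.001, -1.0, -0.002], [0.01, 0.002, -1.0]]
ft_force: [1.3, 0.8, -1.1]
grip_width: 0.0229
gripper_force: 49.7
```

Emit:
{"method": "jog_arm", "body": {"plan": [{"jaw":-1,"dx":0.05,"dy":0.05,"dz":0,"rx":0,"ry":0,"rz":0},{"jaw":-1,"dx":0.06,"dy":0.06,"dz":0,"rx":0,"ry":0,"rz":0},{"jaw":-1,"dx":0.06,"dy":0.06,"dz":0,"rx":0,"ry":0,"rz":0},{"jaw":-1,"dx":0.06,"dy":0.06,"dz":0,"rx":0,"ry":0,"rz":0},{"jaw":-1,"dx":0.017,"dy":0.018,"dz":0,"rx":0,"ry":0,"rz":0},{"jaw":-1,"dx":0,"dy":0,"dz":0,"rx":0,"ry":0,"rz":0},{"jaw":-1,"dx":0,"dy":0,"dz":0,"rx":0,"ry":0,"rz":0}]}}

```text
clock: 15.35
eef_pos: [0.6095, -0.0257, 0.2611]
tool_rot: [[1.0, -0.0, -0.003], [-0.0, -1.0, -0.001], [-0.003, 0.001, -1.0]]
ft_force: [-0.7, -0.5, -1.4]
grip_width: 0.0231
gripper_force: 49.6
```

```bash
python3 - <<'E'
from h import *
p=eyes.camera_params("scene"); check("f"); im=cv2.imread("pics/scene_f.png"); s=sensors.observe(); print(s['eef_pos'],s['ft_force'].round(1)); print("alu",rimfit(p,im,.505,-.122)); print("brass",rimfit(p,im,.611,-.024))
E
```

```text
top alu 0.71 78,-74mm; brass 0.55 55,107mm; steel 1.00 0,0mm; capL 0.99 0,0mm; capM 0.66 -27,114mm; capR 0.79 0,-3mm
scene alu 0.86 12,-3mm; brass 0.56 0,0mm; steel 0.53 35,5mm; capL 1.00 0,0mm; capM 1.00 0,0mm; capR 1.00 0,0mm
[ 0.60959479 -0.02639849  0.26187225] [ 0.  -0.6 -1.7]
alu [ 7.595521e+02  5.120000e-01 -1.240000e-01]
brass [ 7.434852e+02  6.120000e-01 -2.500000e-02]
```

Emit:
{"method": "jog_arm", "body": {"plan": [{"jaw":-1,"dx":0.003,"dy":0.003,"dz":-0.04,"rx":0,"ry":0,"rz":0},{"jaw":-1,"dx":0,"dy":0,"dz":-0.05,"rx":0,"ry":0,"rz":0},{"jaw":-1,"dx":0,"dy":0,"dz":-0.05,"rx":0,"ry":0,"rz":0},{"jaw":-1,"dx":0,"dy":0,"dz":-0.04,"rx":0,"ry":0,"rz":0},{"jaw":-1,"dx":0,"dy":0,"dz":-0.007,"rx":0,"ry":0,"rz":0},{"jaw":-1,"dx":0,"dy":0,"dz":-0.006,"rx":0,"ry":0,"rz":0},{"jaw":-1,"dx":0,"dy":0,"dz":0,"rx":0,"ry":0,"rz":0},{"jaw":-1,"dx":0,"dy":0,"dz":0,"rx":0,"ry":0,"rz":0}]}}

```text
clock: 16.25
eef_pos: [0.6124, -0.0233, 0.186]
tool_rot: [[1.0, 0.0, 0.002], [0.0, -1.0, -0.0], [0.002, 0.0, -1.0]]
ft_force: [-0.2, 0.3, -1.3]
grip_width: 0.0227
gripper_force: 49.6
```

Emit:
{"method": "jog_arm", "body": {"plan": [{"jaw":-1,"dx":0,"dy":0,"dz":-0.006,"rx":0,"ry":0,"rz":0},{"jaw":-1,"dx":0,"dy":0,"dz":-0.006,"rx":0,"ry":0,"rz":0},{"jaw":-1,"dx":0,"dy":0,"dz":0,"rx":0,"ry":0,"rz":0}]}}

```text
clock: 16.55
eef_pos: [0.6116, -0.023, 0.1798]
tool_rot: [[1.0, 0.001, -0.001], [0.001, -1.0, -0.0], [-0.001, 0.0, -1.0]]
ft_force: [-0.2, 0.2, -1.2]
grip_width: 0.0229
gripper_force: 49.6
```

Emit:
{"method": "jog_arm", "body": {"plan": [{"jaw":-1,"dx":0,"dy":0,"dz":-0.006,"rx":0,"ry":0,"rz":0},{"jaw":-1,"dx":0,"dy":0,"dz":-0.006,"rx":0,"ry":0,"rz":0},{"jaw":-1,"dx":0,"dy":0,"dz":0,"rx":0,"ry":0,"rz":0}]}}

```text
clock: 16.85
eef_pos: [0.6115, -0.023, 0.1748]
tool_rot: [[1.0, 0.001, -0.001], [0.001, -1.0, 0.0], [-0.001, -0.0, -1.0]]
ft_force: [0.5, 1.2, -0.2]
grip_width: 0.0229
gripper_force: 49.6
```

Emit:
{"method": "jog_arm", "body": {"plan": [{"jaw":-1,"dx":0,"dy":0,"dz":-0.004,"rx":0,"ry":0,"rz":0},{"jaw":-1,"dx":0,"dy":0,"dz":-0.004,"rx":0,"ry":0,"rz":0},{"jaw":-1,"dx":0,"dy":0,"dz":0,"rx":0,"ry":0,"rz":0}]}}

```text
clock: 17.15
eef_pos: [0.6117, -0.023, 0.1718]
tool_rot: [[1.0, 0.001, -0.001], [0.001, -1.0, 0.0], [-0.001, -0.0, -1.0]]
ft_force: [-0.3, 0.0, -1.4]
grip_width: 0.0227
gripper_force: 49.6
```

Emit:
{"method": "jog_arm", "body": {"plan": [{"jaw":-1,"dx":0,"dy":0,"dz":-0.006,"rx":0,"ry":0,"rz":0},{"jaw":-1,"dx":0,"dy":0,"dz":-0.006,"rx":0,"ry":0,"rz":0},{"jaw":-1,"dx":0,"dy":0,"dz":0,"rx":0,"ry":0,"rz":0}]}}

```text
clock: 17.45
eef_pos: [0.6133, -0.023, 0.1713]
tool_rot: [[1.0, 0.001, 0.005], [0.001, -1.0, 0.0], [0.005, -0.0, -1.0]]
ft_force: [-2.5, 0.4, 14.9]
grip_width: 0.0231
gripper_force: 51.5
```

Emit:
{"method": "jog_arm", "body": {"plan": [{"jaw":-1,"dx":0,"dy":0,"dz":0.03,"rx":0,"ry":0,"rz":0},{"jaw":-1,"dx":0,"dy":0,"dz":0.04,"rx":0,"ry":0,"rz":0},{"jaw":-1,"dx":0,"dy":0,"dz":0.04,"rx":0,"ry":0,"rz":0},{"jaw":-1,"dx":0,"dy":0,"dz":0.035,"rx":0,"ry":0,"rz":0},{"jaw":-1,"dx":0,"dy":0,"dz":0,"rx":0,"ry":0,"rz":0},{"jaw":-1,"dx":0,"dy":0,"dz":0,"rx":0,"ry":0,"rz":0},{"jaw":-1,"dx":0,"dy":0,"dz":0,"rx":0,"ry":0,"rz":0}]}}

```text
clock: 18.15
eef_pos: [0.6111, -0.023, 0.2242]
tool_rot: [[1.0, 0.001, -0.002], [0.001, -1.0, 0.0], [-0.002, -0.0, -1.0]]
ft_force: [-0.4, 0.3, -1.5]
grip_width: 0.023
gripper_force: 49.8
```

Emit:
{"method": "jog_arm", "body": {"plan": [{"jaw":-1,"dx":0,"dy":0,"dz":-0.04,"rx":0,"ry":0,"rz":0},{"jaw":-1,"dx":0,"dy":0,"dz":-0.04,"rx":0,"ry":0,"rz":0},{"jaw":-1,"dx":0,"dy":0,"dz":-0.04,"rx":0,"ry":0,"rz":0},{"jaw":-1,"dx":0,"dy":0,"dz":-0.013,"rx":0,"ry":0,"rz":0},{"jaw":-1,"dx":0,"dy":0,"dz":-0.006,"rx":0,"ry":0,"rz":0},{"jaw":-1,"dx":0,"dy":0,"dz":-0.006,"rx":0,"ry":0,"rz":0},{"jaw":-1,"dx":0,"dy":0,"dz":0,"rx":0,"ry":0,"rz":0},{"jaw":-1,"dx":0,"dy":0,"dz":0,"rx":0,"ry":0,"rz":0}]}}

```text
clock: 18.95
eef_pos: [0.6133, -0.0229, 0.1711]
tool_rot: [[1.0, 0.001, 0.004], [0.001, -1.0, 0.0], [0.004, -0.0, -1.0]]
ft_force: [-2.3, -0.1, 14.8]
grip_width: 0.0227
gripper_force: 51.4
```

```bash
python3 - <<'E'
from h import *
p=eyes.camera_params("scene"); check("g"); im=cv2.imread("pics/scene_g.png"); s=sensors.observe(); print(s['eef_pos'],s['ft_force'].round(1)); print("alu",rimfit(p,im,.505,-.122)); print("brass",rimfit(p,im,.611,-.024))
E
```

```text
top alu 0.70 78,-76mm; brass 0.55 55,107mm; steel 1.00 0,0mm; capL 1.00 0,0mm; capM 0.66 -27,114mm; capR 0.96 0,0mm
scene alu 0.86 12,-3mm; brass 0.44 119,-35mm; steel 0.50 -111,58mm; capL 1.00 0,0mm; capM 1.00 0,0mm; capR 1.00 0,0mm
[ 0.61328962 -0.02289789  0.17113208] [-3.8  0.1 15.2]
alu [ 7.597804e+02  5.120000e-01 -1.240000e-01]
brass [ 7.59067e+02  6.11000e-01 -2.30000e-02]
```

Emit:
{"method": "jog_arm", "body": {"plan": [{"jaw":-1,"dx":0,"dy":0,"dz":0.04,"rx":0,"ry":0,"rz":0},{"jaw":-1,"dx":0,"dy":0,"dz":0.07,"rx":0,"ry":0,"rz":0},{"jaw":-1,"dx":0,"dy":0,"dz":0.07,"rx":0,"ry":0,"rz":0},{"jaw":-1,"dx":0,"dy":0,"dz":0.06,"rx":0,"ry":0,"rz":0},{"jaw":-1,"dx":0,"dy":0,"dz":0,"rx":0,"ry":0,"rz":0}]}}

```text
clock: 19.55
eef_pos: [0.6139, -0.023, 0.2668]
tool_rot: [[1.0, 0.001, 0.008], [0.001, -1.0, 0.0], [0.008, -0.0, -1.0]]
ft_force: [-0.3, 0.8, -1.4]
grip_width: 0.0228
gripper_force: 49.8
```

Emit:
{"method": "jog_arm", "body": {"plan": [{"jaw":-1,"dx":-0.05,"dy":0.06,"dz":0,"rx":0,"ry":0,"rz":0},{"jaw":-1,"dx":-0.05,"dy":0.06,"dz":0,"rx":0,"ry":0,"rz":0},{"jaw":-1,"dx":-0.05,"dy":0.06,"dz":0,"rx":0,"ry":0,"rz":0},{"jaw":-1,"dx":-0.05,"dy":0.05,"dz":0,"rx":0,"ry":0,"rz":0},{"jaw":-1,"dx":-0.036,"dy":0.041,"dz":0,"rx":0,"ry":0,"rz":0},{"jaw":-1,"dx":0,"dy":0,"dz":0,"rx":0,"ry":0,"rz":0},{"jaw":-1,"dx":0,"dy":0,"dz":0,"rx":0,"ry":0,"rz":0}]}}

```text
clock: 20.25
eef_pos: [0.517, 0.0851, 0.2623]
tool_rot: [[1.0, 0.002, -0.001], [0.002, -1.0, -0.001], [-0.001, 0.001, -1.0]]
ft_force: [0.4, -0.5, -2.2]
grip_width: 0.0229
gripper_force: 49.5
```

```bash
python3 - <<'E'
from h import *
p=eyes.camera_params("scene"); check("k"); im=cv2.imread("pics/scene_k.png"); s=sensors.observe(); print(s['eef_pos'],s['ft_force'].round(1))
for k,q in {"alu":(.512,-.124),"brass":(.611,-.023),"steel":(.518,.087)}.items(): print(k,rimfit(p,im,*q))
a=im[70:250,170:400]
cv2.imwrite("pics/c4.png",cv2.resize(a,None,fx=2.5,fy=2.5,interpolation=cv2.INTER_CUBIC))
E
```

```text
top alu 0.99 14,-5mm; brass 1.00 0,0mm; steel 0.35 63,80mm; capL 0.67 27,-114mm; capM 1.00 0,0mm; capR 1.00 0,0mm
scene alu 0.86 12,-3mm; brass 1.00 0,0mm; steel 0.79 0,0mm; capL 1.00 0,0mm; capM 1.00 0,0mm; capR 1.00 0,0mm
[0.51786721 0.08400684 0.26257517] [-0.7  0.8 -1.6]
alu [ 7.591304e+02  5.120000e-01 -1.240000e-01]
brass [ 7.726379e+02  6.120000e-01 -2.400000e-02]
steel [6.056876e+02 5.190000e-01 8.900000e-02]
```

View pics/c4.png

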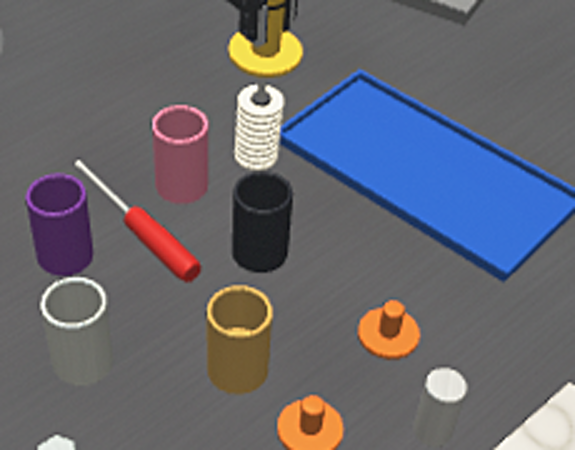

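The tip is about 5 crop px left of the steel cup's axis, so I correct by about 3 mm and lower.

Emit:
{"method": "jog_arm", "body": {"plan": [{"jaw":-1,"dx":0.004,"dy":0.007,"dz":-0.04,"rx":0,"ry":0,"rz":0},{"jaw":-1,"dx":0,"dy":0,"dz":-0.05,"rx":0,"ry":0,"rz":0},{"jaw":-1,"dx":0,"dy":0,"dz":-0.05,"rx":0,"ry":0,"rz":0},{"jaw":-1,"dx":0,"dy":0,"dz":-0.04,"rx":0,"ry":0,"rz":0},{"jaw":-1,"dx":0,"dy":0,"dz":-0.007,"rx":0,"ry":0,"rz":0},{"jaw":-1,"dx":0,"dy":0,"dz":-0.006,"rx":0,"ry":0,"rz":0},{"jaw":-1,"dx":0,"dy":0,"dz":0,"rx":0,"ry":0,"rz":0},{"jaw":-1,"dx":0,"dy":0,"dz":0,"rx":0,"ry":0,"rz":0}]}}

```text
clock: 21.15
eef_pos: [0.5198, 0.0881, 0.1869]
tool_rot: [[1.0, 0.0, 0.002], [0.0, -1.0, 0.0], [0.002, -0.0, -1.0]]
ft_force: [-0.3, 0.0, -1.1]
grip_width: 0.0228
gripper_force: 49.5
```

Emit:
{"method": "jog_arm", "body": {"plan": [{"jaw":-1,"dx":0,"dy":0,"dz":-0.006,"rx":0,"ry":0,"rz":0},{"jaw":-1,"dx":0,"dy":0,"dz":-0.006,"rx":0,"ry":0,"rz":0},{"jaw":-1,"dx":0,"dy":0,"dz":0,"rx":0,"ry":0,"rz":0}]}}

```text
clock: 21.45
eef_pos: [0.5188, 0.0882, 0.1811]
tool_rot: [[1.0, 0.001, -0.0], [0.001, -1.0, -0.0], [-0.0, 0.0, -1.0]]
ft_force: [1.1, -0.2, -1.2]
grip_width: 0.0229
gripper_force: 49.5
```

Emit:
{"method": "jog_arm", "body": {"plan": [{"jaw":-1,"dx":0,"dy":0,"dz":-0.006,"rx":0,"ry":0,"rz":0},{"jaw":-1,"dx":0,"dy":0,"dz":-0.006,"rx":0,"ry":0,"rz":0},{"jaw":-1,"dx":0,"dy":0,"dz":0,"rx":0,"ry":0,"rz":0}]}}

```text
clock: 21.75
eef_pos: [0.5187, 0.0881, 0.1761]
tool_rot: [[1.0, 0.001, -0.001], [0.001, -1.0, -0.0], [-0.001, 0.0, -1.0]]
ft_force: [-0.1, -1.1, -1.8]
grip_width: 0.0229
gripper_force: 49.5
```

Emit:
{"method": "jog_arm", "body": {"plan": [{"jaw":-1,"dx":0,"dy":0,"dz":-0.006,"rx":0,"ry":0,"rz":0},{"jaw":-1,"dx":0,"dy":0,"dz":-0.006,"rx":0,"ry":0,"rz":0},{"jaw":-1,"dx":0,"dy":0,"dz":0,"rx":0,"ry":0,"rz":0}]}}

```text
clock: 22.05
eef_pos: [0.5188, 0.0881, 0.1713]
tool_rot: [[1.0, 0.001, -0.001], [0.001, -1.0, -0.0], [-0.001, 0.0, -1.0]]
ft_force: [-0.3, 0.2, -1.1]
grip_width: 0.0228
gripper_force: 49.5
```

Emit:
{"method": "jog_arm", "body": {"plan": [{"jaw":-1,"dx":0,"dy":0,"dz":-0.006,"rx":0,"ry":0,"rz":0},{"jaw":-1,"dx":0,"dy":0,"dz":-0.006,"rx":0,"ry":0,"rz":0},{"jaw":-1,"dx":0,"dy":0,"dz":0,"rx":0,"ry":0,"rz":0}]}}

```text
clock: 22.35
eef_pos: [0.5193, 0.0882, 0.1671]
tool_rot: [[1.0, 0.001, 0.001], [0.001, -1.0, 0.0], [0.001, -0.0, -1.0]]
ft_force: [0.2, -0.6, -0.1]
grip_width: 0.0227
gripper_force: 50.0
```

Emit:
{"method": "jog_arm", "body": {"plan": [{"jaw":-1,"dx":0,"dy":0,"dz":-0.004,"rx":0,"ry":0,"rz":0},{"jaw":-1,"dx":0,"dy":0,"dz":-0.004,"rx":0,"ry":0,"rz":0},{"jaw":-1,"dx":0,"dy":0,"dz":0,"rx":0,"ry":0,"rz":0}]}}

```text
clock: 22.65
eef_pos: [0.5205, 0.0883, 0.1667]
tool_rot: [[1.0, 0.001, 0.004], [0.001, -1.0, 0.0], [0.004, -0.0, -1.0]]
ft_force: [-3.0, -1.3, 16.0]
grip_width: 0.0228
gripper_force: 51.5
```

Emit:
{"method": "jog_arm", "body": {"plan": [{"jaw":-1,"dx":0,"dy":0,"dz":0.03,"rx":0,"ry":0,"rz":0},{"jaw":-1,"dx":0,"dy":0,"dz":0.045,"rx":0,"ry":0,"rz":0},{"jaw":-1,"dx":0,"dy":0,"dz":0.045,"rx":0,"ry":0,"rz":0},{"jaw":-1,"dx":0,"dy":0,"dz":0.035,"rx":0,"ry":0,"rz":0},{"jaw":-1,"dx":0,"dy":0,"dz":0,"rx":0,"ry":0,"rz":0},{"jaw":-1,"dx":0,"dy":0,"dz":0,"rx":0,"ry":0,"rz":0},{"jaw":-1,"dx":0,"dy":0,"dz":0,"rx":0,"ry":0,"rz":0}]}}

```text
clock: 23.35
eef_pos: [0.5182, 0.088, 0.2246]
tool_rot: [[1.0, 0.001, -0.002], [0.001, -1.0, -0.0], [-0.002, 0.0, -1.0]]
ft_force: [0.3, 0.0, -1.9]
grip_width: 0.0223
gripper_force: 49.6
```

Emit:
{"method": "jog_arm", "body": {"plan": [{"jaw":-1,"dx":0,"dy":0,"dz":-0.045,"rx":0,"ry":0,"rz":0},{"jaw":-1,"dx":0,"dy":0,"dz":-0.045,"rx":0,"ry":0,"rz":0},{"jaw":-1,"dx":0,"dy":0,"dz":-0.04,"rx":0,"ry":0,"rz":0},{"jaw":-1,"dx":0,"dy":0,"dz":-0.013,"rx":0,"ry":0,"rz":0},{"jaw":-1,"dx":0,"dy":0,"dz":-0.006,"rx":0,"ry":0,"rz":0},{"jaw":-1,"dx":0,"dy":0,"dz":-0.006,"rx":0,"ry":0,"rz":0},{"jaw":-1,"dx":0,"dy":0,"dz":0,"rx":0,"ry":0,"rz":0},{"jaw":-1,"dx":0,"dy":0,"dz":0,"rx":0,"ry":0,"rz":0}]}}

```text
clock: 24.15
eef_pos: [0.5201, 0.0881, 0.1666]
tool_rot: [[1.0, 0.001, 0.003], [0.001, -1.0, 0.0], [0.003, -0.0, -1.0]]
ft_force: [-2.6, -0.5, 15.8]
grip_width: 0.0231
gripper_force: 51.3
```

```bash
python3 - <<'E'
from h import *
p=eyes.camera_params("scene"); check("l"); im=cv2.imread("pics/scene_l.png"); s=sensors.observe(); print(s['eef_pos'],s['ft_force'].round(1))
for k,q in {"alu":(.512,-.124),"brass":(.611,-.023),"steel":(.518,.087)}.items(): print(k,rimfit(p,im,*q))
E
```

```text
top alu 0.99 14,-5mm; brass 1.00 0,0mm; steel 0.34 54,64mm; capL 0.84 3,-2mm; capM 1.00 0,0mm; capR 1.00 0,0mm
scene alu 0.86 12,-3mm; brass 1.00 0,0mm; steel 0.58 32,-32mm; capL 1.00 0,0mm; capM 1.00 0,0mm; capR 1.00 0,0mm
[0.52014013 0.08811549 0.16656534] [-2.6 -0.3 14.3]
alu [ 7.595001e+02  5.120000e-01 -1.240000e-01]
brass [ 7.732927e+02  6.120000e-01 -2.400000e-02]
steel [7.078759e+02 5.190000e-01 9.100000e-02]
```

Emit:
{"method": "jog_arm", "body": {"plan": [{"jaw":-1,"dx":0,"dy":0,"dz":0.05,"rx":0,"ry":0,"rz":0},{"jaw":-1,"dx":0,"dy":0,"dz":0.08,"rx":0,"ry":0,"rz":0},{"jaw":-1,"dx":0,"dy":0,"dz":0.08,"rx":0,"ry":0,"rz":0},{"jaw":-1,"dx":0,"dy":0,"dz":0.08,"rx":0,"ry":0,"rz":0},{"jaw":-1,"dx":0,"dy":0,"dz":0.06,"rx":0,"ry":0,"rz":0},{"jaw":-1,"dx":0,"dy":0,"dz":0,"rx":0,"ry":0,"rz":0}]}}

```text
clock: 24.85
eef_pos: [0.5211, 0.0887, 0.3073]
tool_rot: [[1.0, 0.001, 0.008], [0.001, -1.0, 0.002], [0.008, -0.002, -1.0]]
ft_force: [0.4, -0.1, -1.1]
grip_width: 0.023
gripper_force: 49.6
```

Emit:
{"method": "jog_arm", "body": {"plan": [{"jaw":-1,"dx":-0.007,"dy":-0.07,"dz":0,"rx":0,"ry":0,"rz":0},{"jaw":-1,"dx":-0.01,"dy":-0.1,"dz":0,"rx":0,"ry":0,"rz":0},{"jaw":-1,"dx":-0.01,"dy":-0.1,"dz":0,"rx":0,"ry":0,"rz":0},{"jaw":-1,"dx":-0.01,"dy":-0.1,"dz":0,"rx":0,"ry":0,"rz":0},{"jaw":-1,"dx":-0.01,"dy":-0.1,"dz":0,"rx":0,"ry":0,"rz":0},{"jaw":-1,"dx":-0.01,"dy":-0.1,"dz":0,"rx":0,"ry":0,"rz":0},{"jaw":-1,"dx":-0.01,"dy":-0.1,"dz":0,"rx":0,"ry":0,"rz":0},{"jaw":-1,"dx":0,"dy":0,"dz":0,"rx":0,"ry":0,"rz":0}]}}

```text
clock: 25.65
eef_pos: [0.4894, -0.1878, 0.302]
tool_rot: [[1.0, -0.012, -0.004], [-0.012, -1.0, -0.005], [-0.004, 0.005, -1.0]]
ft_force: [0.5, -0.2, -1.8]
grip_width: 0.0227
gripper_force: 49.6
```

```bash
python3 - <<'E'
from h import *
import h
src=open('h.py').read()
s=sensors.observe(); print(s['eef_pos'],s['tool_rot'][:,2]); check("m")
exec(src[src.index("def rimfit"):].replace("(.028,.024)","(.027,.0235)").replace("def rimfit","def tubefit"))
for n in("scene","top"):
    p=eyes.camera_params(n); im=cv2.imread(f"pics/{n}_m.png"); print(n,tubefit(p,im,.492,-.289,z=.128))
    if n=="scene":
        for k,q in {"alu":(.512,-.124),"brass":(.611,-.023),"steel":(.518,.087)}.items(): print(k,rimfit(p,im,*q))
E
```

```text
[ 0.48937999 -0.18780269  0.30196877] [-0.00415918 -0.00468017 -0.9999804 ]
top alu 0.99 14,-5mm; brass 1.00 0,0mm; steel 1.00 0,0mm; capL 1.00 0,0mm; capM 1.00 0,0mm; capR 1.00 0,0mm
scene alu 0.86 12,-3mm; brass 1.00 0,0mm; steel 1.00 0,0mm; capL 1.00 0,0mm; capM 1.00 0,0mm; capR 1.00 0,0mm
scene [ 7.645914e+02  4.930000e-01 -2.870000e-01]
alu [ 7.593236e+02  5.120000e-01 -1.240000e-01]
brass [ 7.730785e+02  6.120000e-01 -2.400000e-02]
steel [6.059266e+02 5.190000e-01 8.900000e-02]
top [ 4.325215e+02  5.120000e-01 -2.820000e-01]
```

Emit:
{"method": "jog_arm", "body": {"plan": [{"jaw":-1,"dx":0,"dy":-0.07,"dz":0,"rx":0,"ry":0,"rz":0},{"jaw":-1,"dx":0,"dy":-0.08,"dz":0,"rx":0,"ry":0,"rz":0},{"jaw":-1,"dx":0,"dy":-0.07,"dz":0,"rx":0,"ry":0,"rz":0},{"jaw":-1,"dx":0,"dy":-0.04,"dz":0,"rx":0,"ry":0,"rz":0},{"jaw":-1,"dx":0,"dy":0,"dz":0,"rx":0,"ry":0,"rz":0},{"jaw":-1,"dx":0,"dy":0,"dz":0,"rx":0,"ry":0,"rz":0},{"jaw":-1,"dx":0,"dy":0,"dz":0,"rx":0,"ry":0,"rz":0}]}}

```text
clock: 26.45
eef_pos: [0.493, -0.2811, 0.3036]
tool_rot: [[1.0, 0.005, 0.0], [0.005, -1.0, 0.002], [0.0, -0.002, -1.0]]
ft_force: [0.3, 0.2, -1.2]
grip_width: 0.0229
gripper_force: 49.6
```

Emit:
{"method": "jog_arm", "body": {"plan": [{"jaw":-1,"dx":0,"dy":-0.012,"dz":0,"rx":0,"ry":0,"rz":0},{"jaw":-1,"dx":0,"dy":0,"dz":0,"rx":0,"ry":0,"rz":0},{"jaw":-1,"dx":0,"dy":0,"dz":0,"rx":0,"ry":0,"rz":0},{"jaw":-1,"dx":0,"dy":0,"dz":-0.05,"rx":0,"ry":0,"rz":0},{"jaw":-1,"dx":0,"dy":0,"dz":-0.05,"rx":0,"ry":0,"rz":0},{"jaw":-1,"dx":0,"dy":0,"dz":0,"rx":0,"ry":0,"rz":0},{"jaw":-1,"dx":0,"dy":0,"dz":0,"rx":0,"ry":0,"rz":0}]}}

```text
clock: 27.15
eef_pos: [0.4924, -0.2885, 0.264]
tool_rot: [[1.0, 0.001, 0.0], [0.001, -1.0, 0.0], [0.0, -0.0, -1.0]]
ft_force: [0.6, -0.0, -1.0]
grip_width: 0.0227
gripper_force: 49.6
```

Emit:
{"method": "jog_arm", "body": {"plan": [{"jaw":-1,"dx":0,"dy":0,"dz":-0.05,"rx":0,"ry":0,"rz":0},{"jaw":-1,"dx":0,"dy":0,"dz":-0.06,"rx":0,"ry":0,"rz":0},{"jaw":-1,"dx":0,"dy":0,"dz":-0.06,"rx":0,"ry":0,"rz":0},{"jaw":-1,"dx":0,"dy":0,"dz":-0.06,"rx":0,"ry":0,"rz":0},{"jaw":-1,"dx":0,"dy":0,"dz":-0.04,"rx":0,"ry":0,"rz":0},{"jaw":-1,"dx":0,"dy":0,"dz":-0.01,"rx":0,"ry":0,"rz":0},{"jaw":-1,"dx":0,"dy":0,"dz":0,"rx":0,"ry":0,"rz":0},{"jaw":-1,"dx":0,"dy":0,"dz":0,"rx":0,"ry":0,"rz":0}]}}

```text
clock: 27.95
eef_pos: [0.4934, -0.2892, 0.1533]
tool_rot: [[1.0, 0.001, 0.003], [0.001, -1.0, -0.002], [0.003, 0.002, -1.0]]
ft_force: [-0.2, -1.2, -2.2]
grip_width: 0.0229
gripper_force: 49.6
```

Emit:
{"method": "jog_arm", "body": {"plan": [{"jaw":-1,"dx":0,"dy":0,"dz":-0.006,"rx":0,"ry":0,"rz":0},{"jaw":-1,"dx":0,"dy":0,"dz":-0.006,"rx":0,"ry":0,"rz":0},{"jaw":-1,"dx":0,"dy":0,"dz":0,"rx":0,"ry":0,"rz":0},{"jaw":-1,"dx":0,"dy":0,"dz":0,"rx":0,"ry":0,"rz":0}]}}

```text
clock: 28.35
eef_pos: [0.4931, -0.2892, 0.1494]
tool_rot: [[1.0, 0.001, 0.003], [0.001, -1.0, -0.002], [0.003, 0.002, -1.0]]
ft_force: [-3.3, 1.4, 7.6]
grip_width: 0.0231
gripper_force: 50.9
```

Guard resting on the rim. Release and rise.

Emit:
{"method": "jog_arm", "body": {"plan": [{"jaw":0,"dx":0,"dy":0,"dz":0.004,"rx":0,"ry":0,"rz":0},{"jaw":0,"dx":0,"dy":0,"dz":0,"rx":0,"ry":0,"rz":0},{"jaw":0,"dx":0,"dy":0,"dz":0,"rx":0,"ry":0,"rz":0},{"jaw":0,"dx":0,"dy":0,"dz":0,"rx":0,"ry":0,"rz":0},{"jaw":0,"dx":0,"dy":0,"dz":0.05,"rx":0,"ry":0,"rz":0},{"jaw":0,"dx":0,"dy":0,"dz":0.08,"rx":0,"ry":0,"rz":0},{"jaw":0,"dx":0,"dy":0,"dz":0.07,"rx":0,"ry":0,"rz":0},{"jaw":0.6,"dx":0,"dy":0,"dz":0,"rx":0,"ry":0,"rz":0}]}}

```text
clock: 29.15
eef_pos: [0.4946, -0.29, 0.2325]
tool_rot: [[1.0, 0.001, 0.008], [0.001, -1.0, -0.004], [0.008, 0.004, -1.0]]
ft_force: [0.6, 0.4, -0.2]
grip_width: 0.056
gripper_force: 0.0
```

```bash
python3 - <<'E'
from h import *
s=sensors.observe(); print(s['eef_pos'],s['grip_width']); check("n"); p=eyes.camera_params("scene"); im=cv2.imread("pics/scene_n.png")
cv2.imwrite("pics/c5.png",cv2.resize(np.hstack([im[110:290,60:250],cv2.imread("pics/scene0.png")[110:290,60:250]]),None,fx=2,fy=2,interpolation=cv2.INTER_CUBIC))
for k,q in {"alu":(.512,-.124),"brass":(.611,-.023),"steel":(.518,.087)}.items(): print(k,rimfit(p,im,*q))
E
```

```text
[ 0.49455495 -0.28997678  0.23250386] 0.05602625594994566
top alu 0.99 14,-5mm; brass 1.00 0,0mm; steel 1.00 0,0mm; capL 1.00 0,0mm; capM 1.00 0,0mm; capR 1.00 0,0mm
scene alu 0.86 12,-3mm; brass 1.00 0,0mm; steel 1.00 0,0mm; capL 1.00 0,0mm; capM 1.00 0,0mm; capR 1.00 0,0mm
alu [ 7.594979e+02  5.120000e-01 -1.240000e-01]
brass [ 7.736776e+02  6.120000e-01 -2.400000e-02]
steel [6.08058e+02 5.19000e-01 8.90000e-02]
```

View pics/c5.png

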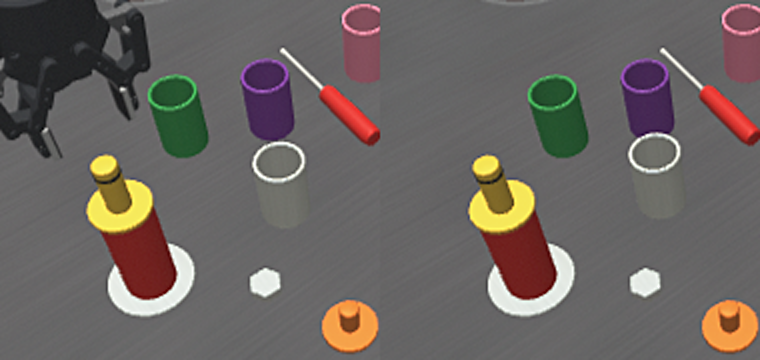

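The brush hangs as it did at the start (left now, right before). Next is cup transport, starting with aluminium.

Emit:
{"method": "jog_arm", "body": {"plan": [{"jaw":1,"dx":0.01,"dy":0.07,"dz":0,"rx":0,"ry":0,"rz":0},{"jaw":1,"dx":0.01,"dy":0.1,"dz":0,"rx":0,"ry":0,"rz":0},{"jaw":1,"dx":0.01,"dy":0.1,"dz":0,"rx":0,"ry":0,"rz":0},{"jaw":1,"dx":0.014,"dy":0.1,"dz":0,"rx":0,"ry":0,"rz":0},{"jaw":1,"dx":0,"dy":0.044,"dz":0,"rx":0,"ry":0,"rz":0},{"jaw":1,"dx":0,"dy":0,"dz":0,"rx":0,"ry":0,"rz":0},{"jaw":1,"dx":0,"dy":0,"dz":0,"rx":0,"ry":0,"rz":0},{"jaw":1,"dx":0,"dy":0,"dz":0,"rx":0,"ry":0,"rz":0}]}}

```text
clock: 30.05
eef_pos: [0.5092, -0.1252, 0.2279]
tool_rot: [[1.0, -0.002, -0.001], [-0.002, -1.0, -0.001], [-0.001, 0.001, -1.0]]
ft_force: [-0.6, 0.3, 0.0]
grip_width: 0.0855
gripper_force: 0.0
```

```bash
python3 - <<'E'
from h import *
s=sensors.observe(); print(s['eef_pos'],s['grip_width']); p=eyes.camera_params("scene"); print(rimfit(p,eyes.grab_frame("scene"),.511,-.124))
E
```

```text
[ 0.50917457 -0.12517807  0.22785053] 0.08548637865949171
[ 7.598224e+02  5.120000e-01 -1.240000e-01]
```

Emit:
{"method": "jog_arm", "body": {"plan": [{"jaw":1,"dx":0.005,"dy":0.003,"dz":-0.06,"rx":0,"ry":0,"rz":0},{"jaw":1,"dx":0,"dy":0,"dz":-0.1,"rx":0,"ry":0,"rz":0},{"jaw":1,"dx":0,"dy":0,"dz":-0.1,"rx":0,"ry":0,"rz":0},{"jaw":1,"dx":0,"dy":0,"dz":-0.1,"rx":0,"ry":0,"rz":0},{"jaw":1,"dx":0,"dy":0,"dz":-0.07,"rx":0,"ry":0,"rz":0},{"jaw":1,"dx":0,"dy":0,"dz":-0.0325,"rx":0,"ry":0,"rz":0},{"jaw":1,"dx":0,"dy":0,"dz":0,"rx":0,"ry":0,"rz":0},{"jaw":1,"dx":0,"dy":0,"dz":0,"rx":0,"ry":0,"rz":0}]}}

```text
clock: 30.9
eef_pos: [0.5127, -0.1227, 0.0444]
tool_rot: [[1.0, -0.0, 0.002], [-0.0, -1.0, -0.001], [0.002, 0.001, -1.0]]
ft_force: [0.3, 0.7, 0.6]
grip_width: 0.0851
gripper_force: 0.0
```

Emit:
{"method": "jog_arm", "body": {"plan": [{"jaw":-1,"dx":0,"dy":0,"dz":0,"rx":0,"ry":0,"rz":0},{"jaw":-1,"dx":0,"dy":0,"dz":0,"rx":0,"ry":0,"rz":0},{"jaw":-1,"dx":0,"dy":0,"dz":0,"rx":0,"ry":0,"rz":0},{"jaw":-1,"dx":0,"dy":0,"dz":0,"rx":0,"ry":0,"rz":0},{"jaw":-1,"dx":0,"dy":0,"dz":0,"rx":0,"ry":0,"rz":0},{"jaw":-1,"dx":0,"dy":0,"dz":0,"rx":0,"ry":0,"rz":0}], "grip_force": 60}}

```text
clock: 31.5
eef_pos: [0.5132, -0.1224, 0.0451]
tool_rot: [[1.0, 0.001, 0.004], [0.001, -1.0, -0.001], [0.004, 0.001, -1.0]]
ft_force: [-0.2, 0.2, 5.9]
grip_width: 0.0537
gripper_force: 63.9
```

Emit:
{"method": "jog_arm", "body": {"plan": [{"jaw":-1,"dx":0,"dy":0,"dz":0.04,"rx":0,"ry":0,"rz":0},{"jaw":-1,"dx":0,"dy":0,"dz":0.07,"rx":0,"ry":0,"rz":0},{"jaw":-1,"dx":0,"dy":0,"dz":0.08,"rx":0,"ry":0,"rz":0},{"jaw":-1,"dx":0,"dy":0,"dz":0.08,"rx":0,"ry":0,"rz":0},{"jaw":-1,"dx":0,"dy":0,"dz":0.04,"rx":0,"ry":0,"rz":0},{"jaw":-1,"dx":0,"dy":0,"dz":0,"rx":0,"ry":0,"rz":0}]}}

```text
clock: 32.1
eef_pos: [0.5132, -0.122, 0.17]
tool_rot: [[1.0, 0.001, 0.006], [0.001, -1.0, -0.001], [0.006, 0.001, -1.0]]
ft_force: [1.1, -0.3, -1.9]
grip_width: 0.0541
gripper_force: 63.6
```

Emit:
{"method": "jog_arm", "body": {"plan": [{"jaw":-1,"dx":-0.01,"dy":0.06,"dz":0,"rx":0,"ry":0,"rz":0},{"jaw":-1,"dx":-0.01,"dy":0.1,"dz":0,"rx":0,"ry":0,"rz":0},{"jaw":-1,"dx":-0.01,"dy":0.1,"dz":0,"rx":0,"ry":0,"rz":0},{"jaw":-1,"dx":-0.01,"dy":0.1,"dz":0,"rx":0,"ry":0,"rz":0},{"jaw":-1,"dx":-0.01,"dy":0.1,"dz":0,"rx":0,"ry":0,"rz":0},{"jaw":-1,"dx":-0.01,"dy":0.1,"dz":0,"rx":0,"ry":0,"rz":0},{"jaw":-1,"dx":-0.01,"dy":0.1,"dz":0,"rx":0,"ry":0,"rz":0},{"jaw":-1,"dx":-0.01,"dy":0.1,"dz":0,"rx":0,"ry":0,"rz":0}]}}

```text
clock: 32.9
eef_pos: [0.4783, 0.1834, 0.166]
tool_rot: [[1.0, 0.001, -0.003], [0.001, -1.0, -0.001], [-0.003, 0.001, -1.0]]
ft_force: [1.0, 0.3, -1.9]
grip_width: 0.0537
gripper_force: 63.8
```

Emit:
{"method": "jog_arm", "body": {"plan": [{"jaw":-1,"dx":-0.02,"dy":0.1,"dz":0,"rx":0,"ry":0,"rz":0},{"jaw":-1,"dx":-0.02,"dy":0.1,"dz":0,"rx":0,"ry":0,"rz":0},{"jaw":-1,"dx":0,"dy":0.07,"dz":0,"rx":0,"ry":0,"rz":0},{"jaw":-1,"dx":0,"dy":0,"dz":0,"rx":0,"ry":0,"rz":0},{"jaw":-1,"dx":0,"dy":0,"dz":0,"rx":0,"ry":0,"rz":0},{"jaw":-1,"dx":0,"dy":0,"dz":0,"rx":0,"ry":0,"rz":0},{"jaw":-1,"dx":0,"dy":0,"dz":0,"rx":0,"ry":0,"rz":0}]}}

```text
clock: 33.6
eef_pos: [0.4641, 0.2882, 0.167]
tool_rot: [[1.0, -0.002, -0.001], [-0.002, -1.0, -0.002], [-0.001, 0.002, -1.0]]
ft_force: [0.3, 0.5, -1.6]
grip_width: 0.0537
gripper_force: 63.8
```

Emit:
{"method": "jog_arm", "body": {"plan": [{"jaw":-1,"dx":0,"dy":0.01,"dz":-0.05,"rx":0,"ry":0,"rz":0},{"jaw":-1,"dx":0,"dy":0,"dz":-0.07,"rx":0,"ry":0,"rz":0},{"jaw":-1,"dx":0,"dy":0,"dz":-0.07,"rx":0,"ry":0,"rz":0},{"jaw":-1,"dx":0,"dy":0,"dz":-0.06,"rx":0,"ry":0,"rz":0},{"jaw":-1,"dx":0,"dy":0,"dz":-0.025,"rx":0,"ry":0,"rz":0},{"jaw":-1,"dx":0,"dy":0,"dz":-0.01,"rx":0,"ry":0,"rz":0},{"jaw":-1,"dx":0,"dy":0,"dz":0,"rx":0,"ry":0,"rz":0},{"jaw":-1,"dx":0,"dy":0,"dz":0,"rx":0,"ry":0,"rz":0}]}}

```text
clock: 34.4
eef_pos: [0.4648, 0.2945, 0.0546]
tool_rot: [[1.0, 0.0, 0.002], [0.0, -1.0, 0.001], [0.002, -0.001, -1.0]]
ft_force: [-0.1, -0.1, -1.6]
grip_width: 0.0542
gripper_force: 63.9
```

Emit:
{"method": "jog_arm", "body": {"plan": [{"jaw":-1,"dx":0,"dy":0,"dz":-0.005,"rx":0,"ry":0,"rz":0},{"jaw":-1,"dx":0,"dy":0,"dz":-0.005,"rx":0,"ry":0,"rz":0},{"jaw":-1,"dx":0,"dy":0,"dz":0,"rx":0,"ry":0,"rz":0},{"jaw":-1,"dx":0,"dy":0,"dz":0,"rx":0,"ry":0,"rz":0}]}}

```text
clock: 34.8
eef_pos: [0.4643, 0.2946, 0.0502]
tool_rot: [[1.0, 0.001, 0.001], [0.001, -1.0, 0.001], [0.001, -0.001, -1.0]]
ft_force: [-0.5, 0.1, 3.4]
grip_width: 0.0538
gripper_force: 64.0
```

Emit:
{"method": "jog_arm", "body": {"plan": [{"jaw":1,"dx":0,"dy":0,"dz":0,"rx":0,"ry":0,"rz":0},{"jaw":1,"dx":0,"dy":0,"dz":0,"rx":0,"ry":0,"rz":0},{"jaw":1,"dx":0,"dy":0,"dz":0,"rx":0,"ry":0,"rz":0},{"jaw":1,"dx":0,"dy":0,"dz":0,"rx":0,"ry":0,"rz":0},{"jaw":1,"dx":0,"dy":0,"dz":0.05,"rx":0,"ry":0,"rz":0},{"jaw":1,"dx":0,"dy":0,"dz":0.1,"rx":0,"ry":0,"rz":0},{"jaw":1,"dx":0,"dy":0,"dz":0.1,"rx":0,"ry":0,"rz":0},{"jaw":1,"dx":0,"dy":0,"dz":0.1,"rx":0,"ry":0,"rz":0}]}}

```text
clock: 35.6
eef_pos: [0.4635, 0.294, 0.1908]
tool_rot: [[1.0, 0.001, -0.001], [0.001, -1.0, -0.0], [-0.001, 0.0, -1.0]]
ft_force: [1.5, 1.1, 0.3]
grip_width: 0.0856
gripper_force: 0.0
```

Emit:
{"method": "jog_arm", "body": {"plan": [{"jaw":1,"dx":0.05,"dy":-0.09,"dz":0.05,"rx":0,"ry":0,"rz":0},{"jaw":1,"dx":0.05,"dy":-0.1,"dz":0.05,"rx":0,"ry":0,"rz":0},{"jaw":1,"dx":0.05,"dy":-0.1,"dz":0,"rx":0,"ry":0,"rz":0},{"jaw":1,"dx":0.05,"dy":-0.1,"dz":0,"rx":0,"ry":0,"rz":0},{"jaw":1,"dx":0.05,"dy":-0.1,"dz":0,"rx":0,"ry":0,"rz":0},{"jaw":1,"dx":0.05,"dy":-0.1,"dz":0,"rx":0,"ry":0,"rz":0},{"jaw":1,"dx":0.04,"dy":-0.1,"dz":0,"rx":0,"ry":0,"rz":0},{"jaw":1,"dx":0.03,"dy":-0.09,"dz":0,"rx":0,"ry":0,"rz":0}]}}

```text
clock: 36.4
eef_pos: [0.6124, -0.0204, 0.2292]
tool_rot: [[1.0, -0.001, -0.0], [-0.001, -1.0, -0.001], [-0.0, 0.001, -1.0]]
ft_force: [0.6, -0.0, -0.2]
grip_width: 0.0857
gripper_force: 0.0
```

```bash
python3 - <<'E'
from h import *
check("o"); p=eyes.camera_params("scene"); im=cv2.imread("pics/scene_o.png")
s=sensors.observe(); print(s['eef_pos'],s['grip_width'])
for k,q in {"alu":(.464,.294,.09),"brass":(.611,-.023,.085),"steel":(.518,.087,.085)}.items(): print(k,rimfit(p,im,q[0],q[1],z=q[2]))
E
```

```text
top alu 0.70 78,-74mm; brass 0.45 55,107mm; steel 0.62 0,0mm; capL 0.96 0,0mm; capM 0.57 -27,114mm; capR 0.98 0,0mm
scene alu 0.47 7,-5mm; brass 1.00 0,0mm; steel 0.90 0,0mm; capL 1.00 0,0mm; capM 1.00 0,0mm; capR 1.00 0,0mm
[ 0.6125753  -0.0272009   0.22904078] 0.08552990073311725
alu [7.457391e+02 4.670000e-01 2.920000e-01]
brass [ 7.741796e+02  6.120000e-01 -2.400000e-02]
steel [6.089681e+02 5.190000e-01 8.900000e-02]
```

Emit:
{"method": "jog_arm", "body": {"plan": [{"jaw":1,"dx":0,"dy":0,"dz":-0.04,"rx":0,"ry":0,"rz":0},{"jaw":1,"dx":0,"dy":0,"dz":0,"rx":0,"ry":0,"rz":0},{"jaw":1,"dx":0,"dy":0,"dz":0,"rx":0,"ry":0,"rz":0},{"jaw":1,"dx":0,"dy":0,"dz":0,"rx":0,"ry":0,"rz":0}]}}

```text
clock: 36.9
eef_pos: [0.612, -0.0172, 0.2141]
tool_rot: [[1.0, 0.002, 0.001], [0.002, -1.0, 0.0], [0.001, -0.0, -1.0]]
ft_force: [-0.8, -0.2, 0.2]
grip_width: 0.0854
gripper_force: 0.0
```

Emit:
{"method": "jog_arm", "body": {"plan": [{"jaw":1,"dx":0,"dy":-0.016,"dz":-0.04,"rx":0,"ry":0,"rz":0},{"jaw":1,"dx":0,"dy":0,"dz":-0.08,"rx":0,"ry":0,"rz":0},{"jaw":1,"dx":0,"dy":0,"dz":-0.1,"rx":0,"ry":0,"rz":0},{"jaw":1,"dx":0,"dy":0,"dz":-0.1,"rx":0,"ry":0,"rz":0},{"jaw":1,"dx":0,"dy":0,"dz":-0.07,"rx":0,"ry":0,"rz":0},{"jaw":1,"dx":0,"dy":0,"dz":-0.035,"rx":0,"ry":0,"rz":0},{"jaw":1,"dx":0,"dy":0,"dz":0,"rx":0,"ry":0,"rz":0},{"jaw":1,"dx":0,"dy":0,"dz":0,"rx":0,"ry":0,"rz":0}]}}

```text
clock: 37.7
eef_pos: [0.6132, -0.0241, 0.0449]
tool_rot: [[1.0, 0.001, 0.003], [0.001, -1.0, -0.0], [0.003, 0.0, -1.0]]
ft_force: [-0.2, -0.4, 0.3]
grip_width: 0.0852
gripper_force: 0.0
```

Emit:
{"method": "jog_arm", "body": {"plan": [{"jaw":-1,"dx":0,"dy":0,"dz":0,"rx":0,"ry":0,"rz":0},{"jaw":-1,"dx":0,"dy":0,"dz":0,"rx":0,"ry":0,"rz":0},{"jaw":-1,"dx":0,"dy":0,"dz":0,"rx":0,"ry":0,"rz":0},{"jaw":-1,"dx":0,"dy":0,"dz":0,"rx":0,"ry":0,"rz":0},{"jaw":-1,"dx":0,"dy":0,"dz":0,"rx":0,"ry":0,"rz":0},{"jaw":-1,"dx":0,"dy":0,"dz":0,"rx":0,"ry":0,"rz":0}]}}

```text
clock: 38.3
eef_pos: [0.6132, -0.0245, 0.0456]
tool_rot: [[1.0, 0.001, 0.004], [0.001, -1.0, -0.0], [0.004, 0.0, -1.0]]
ft_force: [-0.6, -0.6, 5.8]
grip_width: 0.055
gripper_force: 63.3
```

Emit:
{"method": "jog_arm", "body": {"plan": [{"jaw":-1,"dx":0,"dy":0,"dz":0.04,"rx":0,"ry":0,"rz":0},{"jaw":-1,"dx":0,"dy":0,"dz":0.07,"rx":0,"ry":0,"rz":0},{"jaw":-1,"dx":0,"dy":0,"dz":0.08,"rx":0,"ry":0,"rz":0},{"jaw":-1,"dx":0,"dy":0,"dz":0.08,"rx":0,"ry":0,"rz":0},{"jaw":-1,"dx":0,"dy":0,"dz":0.04,"rx":0,"ry":0,"rz":0},{"jaw":-1,"dx":0,"dy":0,"dz":0,"rx":0,"ry":0,"rz":0}]}}

```text
clock: 38.9
eef_pos: [0.6129, -0.0243, 0.1698]
tool_rot: [[1.0, 0.001, 0.005], [0.001, -1.0, 0.0], [0.005, -0.0, -1.0]]
ft_force: [0.6, -0.2, -4.6]
grip_width: 0.0548
gripper_force: 65.1
```

Emit:
{"method": "jog_arm", "body": {"plan": [{"jaw":-1,"dx":0.01,"dy":0.06,"dz":0,"rx":0,"ry":0,"rz":0},{"jaw":-1,"dx":0.01,"dy":0.1,"dz":0,"rx":0,"ry":0,"rz":0},{"jaw":-1,"dx":0.01,"dy":0.1,"dz":0,"rx":0,"ry":0,"rz":0},{"jaw":-1,"dx":0.01,"dy":0.1,"dz":0,"rx":0,"ry":0,"rz":0},{"jaw":-1,"dx":0.01,"dy":0.1,"dz":0,"rx":0,"ry":0,"rz":0},{"jaw":-1,"dx":0.007,"dy":0.1,"dz":0,"rx":0,"ry":0,"rz":0},{"jaw":-1,"dx":0,"dy":0.1,"dz":0,"rx":0,"ry":0,"rz":0},{"jaw":-1,"dx":0,"dy":0.1,"dz":0,"rx":0,"ry":0,"rz":0}]}}

```text
clock: 39.7
eef_pos: [0.6328, 0.2807, 0.1643]
tool_rot: [[1.0, 0.001, -0.005], [0.001, -1.0, -0.002], [-0.005, 0.002, -1.0]]
ft_force: [0.7, 0.1, -4.9]
grip_width: 0.0546
gripper_force: 65.1
```

Emit:
{"method": "jog_arm", "body": {"plan": [{"jaw":-1,"dx":0,"dy":0.07,"dz":0,"rx":0,"ry":0,"rz":0},{"jaw":-1,"dx":0,"dy":0,"dz":0,"rx":0,"ry":0,"rz":0},{"jaw":-1,"dx":0,"dy":0,"dz":0,"rx":0,"ry":0,"rz":0},{"jaw":-1,"dx":0,"dy":0,"dz":0,"rx":0,"ry":0,"rz":0},{"jaw":-1,"dx":0,"dy":0,"dz":0,"rx":0,"ry":0,"rz":0}]}}

```text
clock: 40.2
eef_pos: [0.6349, 0.3052, 0.1666]
tool_rot: [[1.0, -0.002, -0.001], [-0.002, -1.0, -0.002], [-0.001, 0.002, -1.0]]
ft_force: [0.0, -0.1, -4.6]
grip_width: 0.0546
gripper_force: 65.3
```

Emit:
{"method": "jog_arm", "body": {"plan": [{"jaw":-1,"dx":0,"dy":0.005,"dz":-0.05,"rx":0,"ry":0,"rz":0},{"jaw":-1,"dx":0,"dy":0,"dz":-0.07,"rx":0,"ry":0,"rz":0},{"jaw":-1,"dx":0,"dy":0,"dz":-0.07,"rx":0,"ry":0,"rz":0},{"jaw":-1,"dx":0,"dy":0,"dz":-0.06,"rx":0,"ry":0,"rz":0},{"jaw":-1,"dx":0,"dy":0,"dz":-0.025,"rx":0,"ry":0,"rz":0},{"jaw":-1,"dx":0,"dy":0,"dz":-0.01,"rx":0,"ry":0,"rz":0},{"jaw":-1,"dx":0,"dy":0,"dz":0,"rx":0,"ry":0,"rz":0},{"jaw":-1,"dx":0,"dy":0,"dz":0,"rx":0,"ry":0,"rz":0}]}}

```text
clock: 41.0
eef_pos: [0.6359, 0.3101, 0.0553]
tool_rot: [[1.0, 0.0, 0.003], [0.0, -1.0, 0.002], [0.003, -0.002, -1.0]]
ft_force: [0.2, -0.3, -4.4]
grip_width: 0.0545
gripper_force: 65.3
```

Emit:
{"method": "jog_arm", "body": {"plan": [{"jaw":-1,"dx":0,"dy":0,"dz":-0.005,"rx":0,"ry":0,"rz":0},{"jaw":-1,"dx":0,"dy":0,"dz":-0.005,"rx":0,"ry":0,"rz":0},{"jaw":-1,"dx":0,"dy":0,"dz":0,"rx":0,"ry":0,"rz":0},{"jaw":-1,"dx":0,"dy":0,"dz":0,"rx":0,"ry":0,"rz":0}]}}

```text
clock: 41.4
eef_pos: [0.6353, 0.3101, 0.0507]
tool_rot: [[1.0, 0.001, 0.002], [0.001, -1.0, 0.001], [0.002, -0.001, -1.0]]
ft_force: [-1.3, -0.1, -0.1]
grip_width: 0.0546
gripper_force: 65.6
```

Emit:
{"method": "jog_arm", "body": {"plan": [{"jaw":1,"dx":0,"dy":0,"dz":-0.001,"rx":0,"ry":0,"rz":0},{"jaw":1,"dx":0,"dy":0,"dz":0,"rx":0,"ry":0,"rz":0},{"jaw":1,"dx":0,"dy":0,"dz":0,"rx":0,"ry":0,"rz":0},{"jaw":1,"dx":0,"dy":0,"dz":0,"rx":0,"ry":0,"rz":0},{"jaw":1,"dx":0,"dy":0,"dz":0.05,"rx":0,"ry":0,"rz":0},{"jaw":1,"dx":0,"dy":0,"dz":0.1,"rx":0,"ry":0,"rz":0},{"jaw":1,"dx":0,"dy":0,"dz":0.1,"rx":0,"ry":0,"rz":0},{"jaw":1,"dx":0,"dy":0,"dz":0.1,"rx":0,"ry":0,"rz":0}]}}

```text
clock: 42.2
eef_pos: [0.6345, 0.3097, 0.1906]
tool_rot: [[1.0, 0.001, -0.0], [0.001, -1.0, 0.0], [-0.0, -0.0, -1.0]]
ft_force: [0.9, 0.3, 0.5]
grip_width: 0.0852
gripper_force: 0.0
```

Emit:
{"method": "jog_arm", "body": {"plan": [{"jaw":1,"dx":-0.04,"dy":-0.08,"dz":0.05,"rx":0,"ry":0,"rz":0},{"jaw":1,"dx":-0.05,"dy":-0.1,"dz":0.05,"rx":0,"ry":0,"rz":0},{"jaw":1,"dx":-0.05,"dy":-0.1,"dz":0,"rx":0,"ry":0,"rz":0},{"jaw":1,"dx":-0.05,"dy":-0.1,"dz":0,"rx":0,"ry":0,"rz":0},{"jaw":1,"dx":-0.05,"dy":-0.1,"dz":0,"rx":0,"ry":0,"rz":0},{"jaw":1,"dx":-0.05,"dy":-0.076,"dz":0,"rx":0,"ry":0,"rz":0},{"jaw":1,"dx":0,"dy":0,"dz":0,"rx":0,"ry":0,"rz":0},{"jaw":1,"dx":0,"dy":0,"dz":0,"rx":0,"ry":0,"rz":0}]}}

```text
clock: 43.0
eef_pos: [0.5188, 0.087, 0.2297]
tool_rot: [[1.0, -0.001, 0.001], [-0.001, -1.0, 0.001], [0.001, -0.001, -1.0]]
ft_force: [0.3, 0.1, 0.3]
grip_width: 0.0855
gripper_force: 0.0
```

```bash
python3 - <<'E'
from h import *
check("q"); p=eyes.camera_params("scene"); im=cv2.imread("pics/scene_q.png")
s=sensors.observe(); print(s['eef_pos'],s['grip_width'])
for k,q in {"alu":(.464,.294,.09),"brass":(.636,.31,.09),"steel":(.518,.087,.085)}.items(): print(k,rimfit(p,im,q[0],q[1],z=q[2]))
E
```

```text
top alu 0.71 -100,59mm; brass 0.77 77,-0mm; steel 0.36 58,78mm; capL 0.67 27,-114mm; capM 1.00 0,0mm; capR 1.00 0,0mm
scene alu 0.47 7,-5mm; brass 0.50 0,0mm; steel 1.00 0,0mm; capL 1.00 0,0mm; capM 1.00 0,0mm; capR 1.00 0,0mm
[0.51932194 0.08903963 0.22934442] 0.0851578584963038
alu [7.44938e+02 4.67000e-01 2.92000e-01]
brass [7.128757e+02 6.370000e-01 3.070000e-01]
steel [6.057026e+02 5.190000e-01 8.900000e-02]
```

Emit:
{"method": "jog_arm", "body": {"plan": [{"jaw":1,"dx":0,"dy":0,"dz":-0.06,"rx":0,"ry":0,"rz":0},{"jaw":1,"dx":0,"dy":0,"dz":-0.1,"rx":0,"ry":0,"rz":0},{"jaw":1,"dx":0,"dy":0,"dz":-0.1,"rx":0,"ry":0,"rz":0},{"jaw":1,"dx":0,"dy":0,"dz":-0.1,"rx":0,"ry":0,"rz":0},{"jaw":1,"dx":0,"dy":0,"dz":-0.07,"rx":0,"ry":0,"rz":0},{"jaw":1,"dx":0,"dy":0,"dz":-0.033,"rx":0,"ry":0,"rz":0},{"jaw":1,"dx":0,"dy":0,"dz":0,"rx":0,"ry":0,"rz":0},{"jaw":1,"dx":0,"dy":0,"dz":0,"rx":0,"ry":0,"rz":0}]}}

```text
clock: 43.9
eef_pos: [0.5198, 0.0882, 0.0446]
tool_rot: [[1.0, 0.002, 0.002], [0.002, -1.0, 0.001], [0.002, -0.001, -1.0]]
ft_force: [0.2, 0.1, 0.1]
grip_width: 0.0853
gripper_force: 0.0
```

Emit:
{"method": "jog_arm", "body": {"plan": [{"jaw":-1,"dx":0,"dy":0,"dz":0,"rx":0,"ry":0,"rz":0},{"jaw":-1,"dx":0,"dy":0,"dz":0,"rx":0,"ry":0,"rz":0},{"jaw":-1,"dx":0,"dy":0,"dz":0,"rx":0,"ry":0,"rz":0},{"jaw":-1,"dx":0,"dy":0,"dz":0,"rx":0,"ry":0,"rz":0},{"jaw":-1,"dx":0,"dy":0,"dz":0,"rx":0,"ry":0,"rz":0},{"jaw":-1,"dx":0,"dy":0,"dz":0,"rx":0,"ry":0,"rz":0}]}}

```text
clock: 44.5
eef_pos: [0.5197, 0.0879, 0.0455]
tool_rot: [[1.0, 0.001, 0.003], [0.001, -1.0, 0.001], [0.003, -0.001, -1.0]]
ft_force: [-1.6, 0.2, 6.9]
grip_width: 0.0538
gripper_force: 62.6
```

Emit:
{"method": "jog_arm", "body": {"plan": [{"jaw":-1,"dx":0,"dy":0,"dz":0.04,"rx":0,"ry":0,"rz":0},{"jaw":-1,"dx":0,"dy":0,"dz":0.07,"rx":0,"ry":0,"rz":0},{"jaw":-1,"dx":0,"dy":0,"dz":0.08,"rx":0,"ry":0,"rz":0},{"jaw":-1,"dx":0,"dy":0,"dz":0.08,"rx":0,"ry":0,"rz":0},{"jaw":-1,"dx":0,"dy":0,"dz":0.04,"rx":0,"ry":0,"rz":0},{"jaw":-1,"dx":0,"dy":0,"dz":0,"rx":0,"ry":0,"rz":0}]}}

```text
clock: 45.1
eef_pos: [0.5197, 0.0874, 0.17]
tool_rot: [[1.0, 0.001, 0.005], [0.001, -1.0, 0.001], [0.005, -0.001, -1.0]]
ft_force: [0.3, -0.4, -4.3]
grip_width: 0.0539
gripper_force: 65.0
```

Emit:
{"method": "jog_arm", "body": {"plan": [{"jaw":-1,"dx":0.015,"dy":0.07,"dz":0,"rx":0,"ry":0,"rz":0},{"jaw":-1,"dx":0.02,"dy":0.1,"dz":0,"rx":0,"ry":0,"rz":0},{"jaw":-1,"dx":0.02,"dy":0.1,"dz":0,"rx":0,"ry":0,"rz":0},{"jaw":-1,"dx":0.02,"dy":0.1,"dz":0,"rx":0,"ry":0,"rz":0},{"jaw":-1,"dx":0.003,"dy":0.1,"dz":0,"rx":0,"ry":0,"rz":0},{"jaw":-1,"dx":0,"dy":0.063,"dz":0,"rx":0,"ry":0,"rz":0},{"jaw":-1,"dx":0,"dy":0,"dz":0,"rx":0,"ry":0,"rz":0},{"jaw":-1,"dx":0,"dy":0,"dz":0,"rx":0,"ry":0,"rz":0}]}}

```text
clock: 45.9
eef_pos: [0.5481, 0.3004, 0.1653]
tool_rot: [[1.0, 0.003, -0.004], [0.003, -1.0, -0.003], [-0.004, 0.003, -1.0]]
ft_force: [0.1, -0.5, -4.3]
grip_width: 0.0539
gripper_force: 65.0
```

Emit:
{"method": "jog_arm", "body": {"plan": [{"jaw":-1,"dx":0,"dy":0,"dz":0,"rx":0,"ry":0,"rz":0},{"jaw":-1,"dx":0,"dy":0,"dz":0,"rx":0,"ry":0,"rz":0},{"jaw":-1,"dx":0,"dy":0,"dz":0,"rx":0,"ry":0,"rz":0}]}}

```text
clock: 46.2
eef_pos: [0.5501, 0.2991, 0.1678]
tool_rot: [[1.0, -0.001, -0.0], [-0.001, -1.0, -0.001], [-0.0, 0.001, -1.0]]
ft_force: [0.2, -0.1, -3.9]
grip_width: 0.054
gripper_force: 65.0
```

Emit:
{"method": "jog_arm", "body": {"plan": [{"jaw":-1,"dx":0,"dy":0.003,"dz":-0.05,"rx":0,"ry":0,"rz":0},{"jaw":-1,"dx":0,"dy":0,"dz":-0.07,"rx":0,"ry":0,"rz":0},{"jaw":-1,"dx":0,"dy":0,"dz":-0.07,"rx":0,"ry":0,"rz":0},{"jaw":-1,"dx":0,"dy":0,"dz":-0.06,"rx":0,"ry":0,"rz":0},{"jaw":-1,"dx":0,"dy":0,"dz":-0.025,"rx":0,"ry":0,"rz":0},{"jaw":-1,"dx":0,"dy":0,"dz":-0.01,"rx":0,"ry":0,"rz":0},{"jaw":-1,"dx":0,"dy":0,"dz":0,"rx":0,"ry":0,"rz":0},{"jaw":-1,"dx":0,"dy":0,"dz":0,"rx":0,"ry":0,"rz":0}]}}

```text
clock: 47.0
eef_pos: [0.551, 0.3023, 0.0554]
tool_rot: [[1.0, 0.001, 0.003], [0.001, -1.0, 0.002], [0.003, -0.002, -1.0]]
ft_force: [-0.1, 1.4, -3.9]
grip_width: 0.0541
gripper_force: 64.9
```

Emit:
{"method": "jog_arm", "body": {"plan": [{"jaw":-1,"dx":0,"dy":0,"dz":-0.005,"rx":0,"ry":0,"rz":0},{"jaw":-1,"dx":0,"dy":0,"dz":-0.006,"rx":0,"ry":0,"rz":0},{"jaw":-1,"dx":0,"dy":0,"dz":0,"rx":0,"ry":0,"rz":0},{"jaw":-1,"dx":0,"dy":0,"dz":0,"rx":0,"ry":0,"rz":0}]}}

```text
clock: 47.4
eef_pos: [0.5505, 0.3022, 0.0506]
tool_rot: [[1.0, 0.001, 0.002], [0.001, -1.0, 0.001], [0.002, -0.001, -1.0]]
ft_force: [-0.3, -1.0, 2.4]
grip_width: 0.0535
gripper_force: 65.6
```

Emit:
{"method": "jog_arm", "body": {"plan": [{"jaw":1,"dx":0,"dy":0,"dz":0,"rx":0,"ry":0,"rz":0},{"jaw":1,"dx":0,"dy":0,"dz":0,"rx":0,"ry":0,"rz":0},{"jaw":1,"dx":0,"dy":0,"dz":0,"rx":0,"ry":0,"rz":0},{"jaw":1,"dx":0,"dy":0,"dz":0,"rx":0,"ry":0,"rz":0},{"jaw":1,"dx":0,"dy":0,"dz":0.05,"rx":0,"ry":0,"rz":0},{"jaw":1,"dx":0,"dy":0,"dz":0.1,"rx":0,"ry":0,"rz":0},{"jaw":1,"dx":0,"dy":0,"dz":0.1,"rx":0,"ry":0,"rz":0},{"jaw":1,"dx":0,"dy":0,"dz":0.1,"rx":0,"ry":0,"rz":0}]}}

```text
clock: 48.2
eef_pos: [0.5496, 0.3016, 0.1908]
tool_rot: [[1.0, 0.001, -0.0], [0.001, -1.0, -0.0], [-0.0, 0.0, -1.0]]
ft_force: [0.9, -0.1, -0.7]
grip_width: 0.0855
gripper_force: 0.0
```

Emit:
{"method": "jog_arm", "body": {"plan": [{"jaw":0.4,"dx":0.04,"dy":-0.08,"dz":0.05,"rx":0,"ry":0,"rz":0},{"jaw":0.4,"dx":0.06,"dy":-0.09,"dz":0.05,"rx":0,"ry":0,"rz":0},{"jaw":0.4,"dx":0.06,"dy":-0.09,"dz":0,"rx":0,"ry":0,"rz":0},{"jaw":0.4,"dx":0.06,"dy":-0.09,"dz":0,"rx":0,"ry":0,"rz":0},{"jaw":0.4,"dx":0.06,"dy":-0.09,"dz":0,"rx":0,"ry":0,"rz":0},{"jaw":0.4,"dx":0.04,"dy":-0.06,"dz":0,"rx":0,"ry":0,"rz":0},{"jaw":0.4,"dx":0,"dy":0,"dz":0,"rx":0,"ry":0,"rz":0},{"jaw":0.4,"dx":0,"dy":0,"dz":0,"rx":0,"ry":0,"rz":0}]}}

```text
clock: 49.0
eef_pos: [0.6778, 0.1011, 0.229]
tool_rot: [[1.0, -0.001, -0.001], [-0.001, -1.0, 0.0], [-0.001, -0.0, -1.0]]
ft_force: [0.8, 0.7, -0.0]
grip_width: 0.0602
gripper_force: 0.0
```

```bash
cat >> h.py <<'E'
def cups(im):
    p=eyes.camera_params("scene")
    for k,q in {"alu":(.466,.293),"steel":(.55,.301),"brass":(.636,.308)}.items(): print(k,rimfit(p,im,*q,z=.09,s=.012))
def capfit(im,n,x,y):
    "flange circle fitted to the edges"
    src=open('h.py').read(); i=src.index("def rimfit"); d={}
    exec(src[i:src.index("def cups")].replace("(.028,.024)","(.028,)"),globals(),d); return d["rimfit"](eyes.camera_params(n),im,x,y,z=.014,s=.012)
E
python3 - <<'E'
from h import *
check("s"); im=cv2.imread("pics/scene_s.png")
s=sensors.observe(); print(s['eef_pos'],s['grip_width']); cups(im)
for n in("scene","top"):
  for q in((.678,.102),(.7045,-.026),(.679,-.169)): print(n,capfit(cv2.imread(f"pics/{n}_{'s' if n=='scene' else 'n'}.png"),n,*q))
E
```

```text
top alu 0.71 -100,59mm; brass 0.77 77,-0mm; steel 0.39 -60,20mm; capL 0.67 27,-114mm; capM 1.00 0,0mm; capR 1.00 0,0mm
scene alu 0.47 7,-5mm; brass 0.44 119,-35mm; steel 0.35 126,-62mm; capL 1.00 0,0mm; capM 1.00 0,0mm; capR 1.00 0,0mm
[0.67709397 0.10395792 0.22933655] 0.059696932204308516
alu [7.214755e+02 4.590000e-01 2.980000e-01]
steel [3.679992e+02 5.550000e-01 3.120000e-01]
brass [7.144832e+02 6.370000e-01 3.070000e-01]
scene [3.789162e+02 6.780000e-01 1.040000e-01]
scene [ 3.959782e+02  7.035000e-01 -2.300000e-02]
scene [ 3.997368e+02  6.800000e-01 -1.680000e-01]
top [3.999826e+02 6.770000e-01 1.020000e-01]
top [ 3.999551e+02  7.035000e-01 -2.500000e-02]
top [ 3.999854e+02  6.790000e-01 -1.690000e-01]
```

Emit:
{"method": "jog_arm", "body": {"plan": [{"jaw":0.4,"dx":0,"dy":0,"dz":-0.08,"rx":0,"ry":0,"rz":0},{"jaw":0.4,"dx":0,"dy":0,"dz":-0.1,"rx":0,"ry":0,"rz":0},{"jaw":0.4,"dx":0,"dy":0,"dz":-0.1,"rx":0,"ry":0,"rz":0},{"jaw":0.4,"dx":0,"dy":0,"dz":-0.1,"rx":0,"ry":0,"rz":0},{"jaw":0.4,"dx":0,"dy":0,"dz":-0.08,"rx":0,"ry":0,"rz":0},{"jaw":0.4,"dx":0,"dy":0,"dz":-0.05,"rx":0,"ry":0,"rz":0},{"jaw":0.4,"dx":0,"dy":0,"dz":0,"rx":0,"ry":0,"rz":0},{"jaw":0.4,"dx":0,"dy":0,"dz":0,"rx":0,"ry":0,"rz":0}]}}

```text
clock: 49.9
eef_pos: [0.6778, 0.1035, 0.0261]
tool_rot: [[1.0, 0.003, 0.001], [0.003, -1.0, 0.001], [0.001, -0.001, -1.0]]
ft_force: [-0.1, -0.1, 0.4]
grip_width: 0.0597
gripper_force: 0.0
```

```bash
python3 - <<'E'
from h import *
im=eyes.grab_frame("scene"); t=eyes.grab_frame("top"); s=sensors.observe(); print(s['eef_pos'],s['grip_width']); cups(im)
p=eyes.camera_params("top"); print("top",[rimfit(p,t,*q,z=.09,s=.012) for q in((.462,.295),(.55,.301),(.636,.308))])
cv2.imwrite("pics/c6.png",cv2.resize(np.hstack([im[60:240,250:440],t[130:310,80:270]]),None,fx=2,fy=2,interpolation=cv2.INTER_CUBIC))
E
```

```text
[0.67916491 0.10287142 0.02763403] 0.059395148641348046
alu [5.712679e+02 4.640000e-01 2.900000e-01]
steel [4.12401e+02 5.40000e-01 2.98000e-01]
brass [7.138795e+02 6.300000e-01 3.140000e-01]
top [array([5.196895e+02, 4.640000e-01, 2.950000e-01]), array([6.337642e+02, 5.480000e-01, 3.000000e-01]), array([7.860387e+02, 6.310000e-01, 3.070000e-01])]
```

View pics/c6.png

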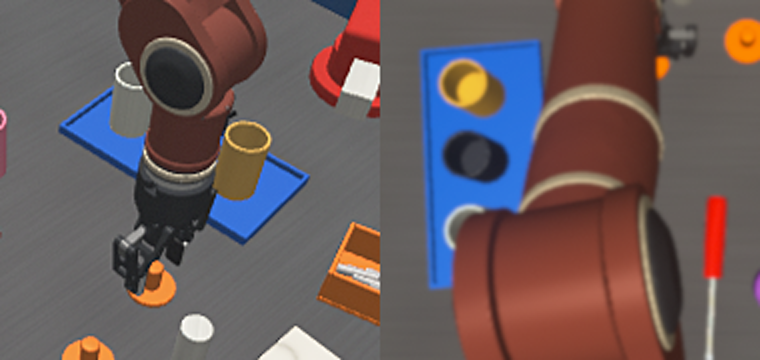

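The tray holds all three cups upright, and the gripper straddles the left cap's knob. Grip the cap.

Emit:
{"method": "jog_arm", "body": {"plan": [{"jaw":0.4,"dx":0,"dy":0,"dz":-0.01,"rx":0,"ry":0,"rz":0},{"jaw":-1,"dx":0,"dy":0,"dz":0,"rx":0,"ry":0,"rz":0},{"jaw":-1,"dx":0,"dy":0,"dz":0,"rx":0,"ry":0,"rz":0},{"jaw":-1,"dx":0,"dy":0,"dz":0,"rx":0,"ry":0,"rz":0},{"jaw":-1,"dx":0,"dy":0,"dz":0,"rx":0,"ry":0,"rz":0},{"jaw":-1,"dx":0,"dy":0,"dz":0,"rx":0,"ry":0,"rz":0},{"jaw":-1,"dx":0,"dy":0,"dz":0,"rx":0,"ry":0,"rz":0},{"jaw":-1,"dx":0,"dy":0,"dz":0,"rx":0,"ry":0,"rz":0}], "grip_force": 40}}

```text
clock: 50.8
eef_pos: [0.6782, 0.1018, 0.022]
tool_rot: [[1.0, 0.001, 0.001], [0.001, -1.0, 0.0], [0.001, -0.0, -1.0]]
ft_force: [0.4, -0.5, 2.9]
grip_width: 0.0193
gripper_force: 39.2
```

Emit:
{"method": "jog_arm", "body": {"plan": [{"jaw":-1,"dx":0,"dy":0,"dz":0.05,"rx":0,"ry":0,"rz":0},{"jaw":-1,"dx":0,"dy":0,"dz":0.08,"rx":0,"ry":0,"rz":0},{"jaw":-1,"dx":0,"dy":0,"dz":0.09,"rx":0,"ry":0,"rz":0},{"jaw":-1,"dx":0,"dy":0,"dz":0.09,"rx":0,"ry":0,"rz":0},{"jaw":-1,"dx":0,"dy":0,"dz":0.06,"rx":0,"ry":0,"rz":0},{"jaw":-1,"dx":0,"dy":0,"dz":0,"rx":0,"ry":0,"rz":0},{"jaw":-1,"dx":0,"dy":0,"dz":0,"rx":0,"ry":0,"rz":0}]}}

```text
clock: 51.5
eef_pos: [0.6773, 0.1018, 0.1689]
tool_rot: [[1.0, 0.001, -0.001], [0.001, -1.0, 0.0], [-0.001, -0.0, -1.0]]
ft_force: [0.2, -0.2, -1.8]
grip_width: 0.0184
gripper_force: 39.0
```

Emit:
{"method": "jog_arm", "body": {"plan": [{"jaw":-1,"dx":-0.02,"dy":0.07,"dz":0,"rx":0,"ry":0,"rz":0},{"jaw":-1,"dx":-0.02,"dy":0.1,"dz":0,"rx":0,"ry":0,"rz":0},{"jaw":-1,"dx":-0.02,"dy":0.1,"dz":0,"rx":0,"ry":0,"rz":0},{"jaw":-1,"dx":-0.02,"dy":0.1,"dz":0,"rx":0,"ry":0,"rz":0},{"jaw":-1,"dx":-0.02,"dy":0.1,"dz":0,"rx":0,"ry":0,"rz":0},{"jaw":-1,"dx":-0.01,"dy":0.048,"dz":0,"rx":0,"ry":0,"rz":0},{"jaw":-1,"dx":0,"dy":0,"dz":0,"rx":0,"ry":0,"rz":0},{"jaw":-1,"dx":0,"dy":0,"dz":0,"rx":0,"ry":0,"rz":0}]}}

```text
clock: 52.3
eef_pos: [0.6339, 0.3067, 0.168]
tool_rot: [[1.0, -0.0, -0.001], [-0.0, -1.0, -0.004], [-0.001, 0.004, -1.0]]
ft_force: [0.2, -0.3, 0.2]
grip_width: 0.0187
gripper_force: 39.1
```

Emit:
{"method": "jog_arm", "body": {"plan": [{"jaw":-1,"dx":0,"dy":0,"dz":0,"rx":0,"ry":0,"rz":0},{"jaw":-1,"dx":0,"dy":0,"dz":0,"rx":0,"ry":0,"rz":0},{"jaw":-1,"dx":0,"dy":0,"dz":0,"rx":0,"ry":0,"rz":0}]}}

```text
clock: 52.6
eef_pos: [0.6346, 0.307, 0.1696]
tool_rot: [[1.0, -0.002, 0.0], [-0.002, -1.0, -0.001], [0.0, 0.001, -1.0]]
ft_force: [-0.4, 0.8, -1.1]
grip_width: 0.0184
gripper_force: 39.1
```

```bash
python3 - <<'E'
from h import *
im=eyes.grab_frame("scene"); s=sensors.observe(); print(s['eef_pos'],s['grip_width']); cups(im); cv2.imwrite("pics/scene_t.png",im)
cv2.imwrite("pics/c7.png",cv2.resize(im[50:230,270:440],None,fx=3,fy=3,interpolation=cv2.INTER_CUBIC))
E
```

```text
[0.63438337 0.30756603 0.16966773] 0.019081796998711327
alu [7.446996e+02 4.670000e-01 2.920000e-01]
steel [5.77736e+02 5.50000e-01 3.04000e-01]
brass [7.127324e+02 6.370000e-01 3.070000e-01]
```

View pics/c7.png

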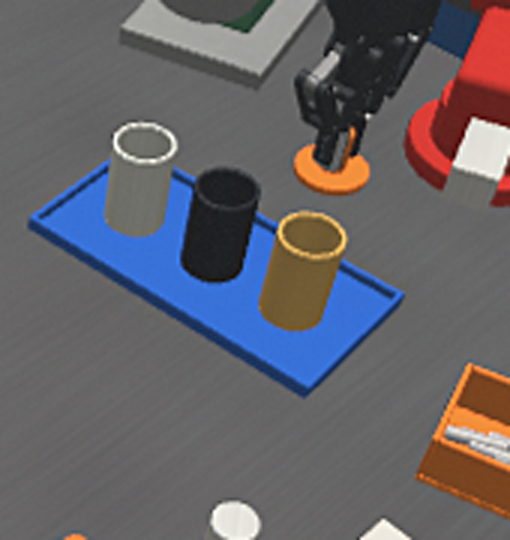

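All cups are upright: rims at (145,143), (228,188) and (311,236) in the crop, with the cap above the brass cup. Lower it.

Emit:
{"method": "jog_arm", "body": {"plan": [{"jaw":-1,"dx":0.002,"dy":0.001,"dz":-0.04,"rx":0,"ry":0,"rz":0},{"jaw":-1,"dx":0,"dy":0,"dz":-0.05,"rx":0,"ry":0,"rz":0},{"jaw":-1,"dx":0,"dy":0,"dz":-0.04,"rx":0,"ry":0,"rz":0},{"jaw":-1,"dx":0,"dy":0,"dz":-0.02,"rx":0,"ry":0,"rz":0},{"jaw":-1,"dx":0,"dy":0,"dz":-0.01,"rx":0,"ry":0,"rz":0},{"jaw":-1,"dx":0,"dy":0,"dz":0,"rx":0,"ry":0,"rz":0},{"jaw":-1,"dx":0,"dy":0,"dz":0,"rx":0,"ry":0,"rz":0}]}}

```text
clock: 53.35
eef_pos: [0.6353, 0.3096, 0.1065]
tool_rot: [[1.0, 0.001, 0.002], [0.001, -1.0, 0.001], [0.002, -0.001, -1.0]]
ft_force: [-0.1, -0.5, 0.1]
grip_width: 0.0188
gripper_force: 39.1
```

Emit:
{"method": "jog_arm", "body": {"plan": [{"jaw":-1,"dx":0,"dy":0,"dz":-0.004,"rx":0,"ry":0,"rz":0},{"jaw":-1,"dx":0,"dy":0,"dz":-0.003,"rx":0,"ry":0,"rz":0},{"jaw":-1,"dx":0,"dy":0,"dz":0,"rx":0,"ry":0,"rz":0},{"jaw":-1,"dx":0,"dy":0,"dz":0,"rx":0,"ry":0,"rz":0}]}}

```text
clock: 53.75
eef_pos: [0.6352, 0.3097, 0.104]
tool_rot: [[1.0, 0.001, 0.002], [0.001, -1.0, 0.001], [0.002, -0.001, -1.0]]
ft_force: [-1.6, -0.3, 5.3]
grip_width: 0.0186
gripper_force: 39.7
```

Emit:
{"method": "jog_arm", "body": {"plan": [{"jaw":0.4,"dx":0,"dy":0,"dz":0,"rx":0,"ry":0,"rz":0},{"jaw":0.4,"dx":0,"dy":0,"dz":0,"rx":0,"ry":0,"rz":0},{"jaw":0.4,"dx":0,"dy":0,"dz":0,"rx":0,"ry":0,"rz":0},{"jaw":0.4,"dx":0,"dy":0,"dz":0,"rx":0,"ry":0,"rz":0},{"jaw":0.4,"dx":0,"dy":0,"dz":0.05,"rx":0,"ry":0,"rz":0},{"jaw":0.4,"dx":0,"dy":0,"dz":0.08,"rx":0,"ry":0,"rz":0},{"jaw":0.4,"dx":0,"dy":0,"dz":0.09,"rx":0,"ry":0,"rz":0},{"jaw":0.4,"dx":0,"dy":0,"dz":0.09,"rx":0,"ry":0,"rz":0}]}}

```text
clock: 54.55
eef_pos: [0.6343, 0.3092, 0.2275]
tool_rot: [[1.0, 0.001, -0.001], [0.001, -1.0, -0.0], [-0.001, 0.0, -1.0]]
ft_force: [1.0, 1.0, -0.3]
grip_width: 0.06
gripper_force: 0.0
```

Emit:
{"method": "jog_arm", "body": {"plan": [{"jaw":0.4,"dx":0.02,"dy":-0.08,"dz":0,"rx":0,"ry":0,"rz":0},{"jaw":0.4,"dx":0.02,"dy":-0.1,"dz":0,"rx":0,"ry":0,"rz":0},{"jaw":0.4,"dx":0.02,"dy":-0.1,"dz":0,"rx":0,"ry":0,"rz":0},{"jaw":0.4,"dx":0.02,"dy":-0.1,"dz":0,"rx":0,"ry":0,"rz":0},{"jaw":0.4,"dx":0.02,"dy":-0.1,"dz":0,"rx":0,"ry":0,"rz":0},{"jaw":0.4,"dx":0.02,"dy":-0.1,"dz":0,"rx":0,"ry":0,"rz":0},{"jaw":0.4,"dx":0.02,"dy":-0.1,"dz":0,"rx":0,"ry":0,"rz":0},{"jaw":0.4,"dx":0.03,"dy":-0.09,"dz":0,"rx":0,"ry":0,"rz":0}]}}

```text
clock: 55.35
eef_pos: [0.7024, -0.0012, 0.2268]
tool_rot: [[1.0, -0.0, -0.0], [-0.0, -1.0, -0.001], [-0.0, 0.001, -1.0]]
ft_force: [0.2, -0.3, -1.0]
grip_width: 0.0598
gripper_force: 0.0
```

Emit:
{"method": "jog_arm", "body": {"plan": [{"jaw":0.4,"dx":0,"dy":-0.065,"dz":0,"rx":0,"ry":0,"rz":0},{"jaw":0.4,"dx":0,"dy":0,"dz":0,"rx":0,"ry":0,"rz":0},{"jaw":0.4,"dx":0,"dy":0,"dz":0,"rx":0,"ry":0,"rz":0},{"jaw":0.4,"dx":0,"dy":0,"dz":0,"rx":0,"ry":0,"rz":0},{"jaw":0.4,"dx":0,"dy":0,"dz":0,"rx":0,"ry":0,"rz":0}]}}

```text
clock: 55.85
eef_pos: [0.7026, -0.0219, 0.2267]
tool_rot: [[1.0, 0.004, -0.0], [0.004, -1.0, 0.002], [-0.0, -0.002, -1.0]]
ft_force: [0.0, 0.8, -0.2]
grip_width: 0.0599
gripper_force: 0.0
```

```bash
python3 - <<'E'
from h import *
check("u"); im=cv2.imread("pics/scene_u.png"); s=sensors.observe(); print(s['eef_pos'],s['grip_width']); cups(im)
for q in((.7035,-.0245),(.679,-.1685)): print(capfit(im,"scene",*q))
E
```

```text
top alu 0.70 78,-74mm; brass 0.46 12,-7mm; steel 0.35 -18,-49mm; capL 0.26 -31,105mm; capM 0.36 58,-10mm; capR 0.97 0,0mm
scene alu 0.47 7,-5mm; brass 0.44 119,-35mm; steel 0.50 -42,132mm; capL 0.85 27,-130mm; capM 1.00 0,0mm; capR 1.00 0,0mm
[ 0.70262435 -0.02272945  0.22674531] 0.05979053011106939
alu [5.861195e+02 4.720000e-01 3.040000e-01]
steel [4.918574e+02 5.530000e-01 3.040000e-01]
brass [6.381172e+02 6.310000e-01 3.150000e-01]
[ 3.967695e+02  7.035000e-01 -2.350000e-02]
[ 3.998455e+02  6.800000e-01 -1.675000e-01]
```

Cap M has not moved. Descend, grip and lift.

Emit:
{"method": "jog_arm", "body": {"plan": [{"jaw":0.4,"dx":0.002,"dy":0,"dz":-0.08,"rx":0,"ry":0,"rz":0},{"jaw":0.4,"dx":0,"dy":0,"dz":-0.1,"rx":0,"ry":0,"rz":0},{"jaw":0.4,"dx":0,"dy":0,"dz":-0.1,"rx":0,"ry":0,"rz":0},{"jaw":0.4,"dx":0,"dy":0,"dz":-0.1,"rx":0,"ry":0,"rz":0},{"jaw":0.4,"dx":0,"dy":0,"dz":-0.08,"rx":0,"ry":0,"rz":0},{"jaw":0.4,"dx":0,"dy":0,"dz":-0.05,"rx":0,"ry":0,"rz":0},{"jaw":0.4,"dx":0,"dy":0,"dz":0,"rx":0,"ry":0,"rz":0},{"jaw":0.4,"dx":0,"dy":0,"dz":0,"rx":0,"ry":0,"rz":0}]}}

```text
clock: 56.75
eef_pos: [0.7039, -0.024, 0.0231]
tool_rot: [[1.0, 0.002, 0.001], [0.002, -1.0, 0.0], [0.001, -0.0, -1.0]]
ft_force: [0.7, -0.5, 0.9]
grip_width: 0.0598
gripper_force: 0.0
```

Emit:
{"method": "jog_arm", "body": {"plan": [{"jaw":-1,"dx":0,"dy":0,"dz":0,"rx":0,"ry":0,"rz":0},{"jaw":-1,"dx":0,"dy":0,"dz":0,"rx":0,"ry":0,"rz":0},{"jaw":-1,"dx":0,"dy":0,"dz":0,"rx":0,"ry":0,"rz":0},{"jaw":-1,"dx":0,"dy":0,"dz":0,"rx":0,"ry":0,"rz":0},{"jaw":-1,"dx":0,"dy":0,"dz":0,"rx":0,"ry":0,"rz":0},{"jaw":-1,"dx":0,"dy":0,"dz":0,"rx":0,"ry":0,"rz":0},{"jaw":-1,"dx":0,"dy":0,"dz":0,"rx":0,"ry":0,"rz":0}]}}

```text
clock: 57.45
eef_pos: [0.7045, -0.0247, 0.0244]
tool_rot: [[1.0, 0.001, 0.003], [0.001, -1.0, 0.0], [0.003, -0.0, -1.0]]
ft_force: [-0.6, -0.4, 6.3]
grip_width: 0.0184
gripper_force: 39.2
```

Emit:
{"method": "jog_arm", "body": {"plan": [{"jaw":-1,"dx":0,"dy":0,"dz":0.05,"rx":0,"ry":0,"rz":0},{"jaw":-1,"dx":0,"dy":0,"dz":0.08,"rx":0,"ry":0,"rz":0},{"jaw":-1,"dx":0,"dy":0,"dz":0.09,"rx":0,"ry":0,"rz":0},{"jaw":-1,"dx":0,"dy":0,"dz":0.09,"rx":0,"ry":0,"rz":0},{"jaw":-1,"dx":0,"dy":0,"dz":0.08,"rx":0,"ry":0,"rz":0},{"jaw":-1,"dx":0,"dy":0,"dz":0,"rx":0,"ry":0,"rz":0},{"jaw":-1,"dx":0,"dy":0,"dz":0,"rx":0,"ry":0,"rz":0}]}}

```text
clock: 58.15
eef_pos: [0.7034, -0.0246, 0.1793]
tool_rot: [[1.0, 0.001, 0.001], [0.001, -1.0, 0.0], [0.001, -0.0, -1.0]]
ft_force: [-0.2, -0.1, -1.0]
grip_width: 0.0186
gripper_force: 39.2
```

Emit:
{"method": "jog_arm", "body": {"plan": [{"jaw":-1,"dx":-0.03,"dy":0.06,"dz":0,"rx":0,"ry":0,"rz":0},{"jaw":-1,"dx":-0.05,"dy":0.1,"dz":0,"rx":0,"ry":0,"rz":0},{"jaw":-1,"dx":-0.05,"dy":0.1,"dz":0,"rx":0,"ry":0,"rz":0},{"jaw":-1,"dx":-0.05,"dy":0.1,"dz":0,"rx":0,"ry":0,"rz":0},{"jaw":-1,"dx":-0.05,"dy":0.1,"dz":0,"rx":0,"ry":0,"rz":0},{"jaw":-1,"dx":-0.05,"dy":0.1,"dz":0,"rx":0,"ry":0,"rz":0},{"jaw":-1,"dx":-0.05,"dy":0.1,"dz":0,"rx":0,"ry":0,"rz":0},{"jaw":-1,"dx":-0.05,"dy":0.1,"dz":0,"rx":0,"ry":0,"rz":0}]}}

```text
clock: 58.95
eef_pos: [0.5491, 0.2803, 0.1766]
tool_rot: [[1.0, 0.001, -0.004], [0.001, -1.0, -0.002], [-0.004, 0.002, -1.0]]
ft_force: [0.5, 0.3, -1.0]
grip_width: 0.0185
gripper_force: 39.2
```

Emit:
{"method": "jog_arm", "body": {"plan": [{"jaw":-1,"dx":-0.004,"dy":0.055,"dz":0,"rx":0,"ry":0,"rz":0},{"jaw":-1,"dx":0,"dy":0,"dz":0,"rx":0,"ry":0,"rz":0},{"jaw":-1,"dx":0,"dy":0,"dz":0,"rx":0,"ry":0,"rz":0},{"jaw":-1,"dx":0,"dy":0,"dz":0,"rx":0,"ry":0,"rz":0},{"jaw":-1,"dx":0,"dy":0,"dz":0,"rx":0,"ry":0,"rz":0},{"jaw":-1,"dx":0,"dy":0,"dz":0,"rx":0,"ry":0,"rz":0}]}}

```text
clock: 59.55
eef_pos: [0.5504, 0.2998, 0.1786]
tool_rot: [[1.0, -0.002, -0.0], [-0.002, -1.0, -0.001], [-0.0, 0.001, -1.0]]
ft_force: [0.2, -0.0, -0.1]
grip_width: 0.0183
gripper_force: 39.2
```

```bash
python3 - <<'E'
from h import *
check("v"); im=cv2.imread("pics/scene_v.png"); s=sensors.observe(); print(s['eef_pos'],s['grip_width']); cups(im)
E
```

```text
top alu 0.70 -100,59mm; brass 0.30 -48,23mm; steel 0.33 104,-43mm; capL 0.26 -31,105mm; capM 0.25 -23,-114mm; capR 1.00 0,0mm
scene alu 0.47 7,-5mm; brass 0.25 0,0mm; steel 0.36 131,-57mm; capL 0.25 0,0mm; capM 0.16 28,112mm; capR 1.00 0,0mm
[0.55019064 0.30051389 0.17874286] 0.01865136204089587
alu [7.448331e+02 4.670000e-01 2.920000e-01]
steel [5.781039e+02 5.500000e-01 3.040000e-01]
brass [6.383307e+02 6.310000e-01 3.150000e-01]
```

Emit:
{"method": "jog_arm", "body": {"plan": [{"jaw":-1,"dx":0,"dy":0.003,"dz":-0.04,"rx":0,"ry":0,"rz":0},{"jaw":-1,"dx":0,"dy":0,"dz":-0.05,"rx":0,"ry":0,"rz":0},{"jaw":-1,"dx":0,"dy":0,"dz":-0.05,"rx":0,"ry":0,"rz":0},{"jaw":-1,"dx":0,"dy":0,"dz":-0.025,"rx":0,"ry":0,"rz":0},{"jaw":-1,"dx":0,"dy":0,"dz":-0.01,"rx":0,"ry":0,"rz":0},{"jaw":-1,"dx":0,"dy":0,"dz":0,"rx":0,"ry":0,"rz":0},{"jaw":-1,"dx":0,"dy":0,"dz":0,"rx":0,"ry":0,"rz":0}]}}

```text
clock: 60.35
eef_pos: [0.5505, 0.3029, 0.1096]
tool_rot: [[1.0, 0.001, 0.002], [0.001, -1.0, 0.001], [0.002, -0.001, -1.0]]
ft_force: [0.4, -0.4, -0.8]
grip_width: 0.0186
gripper_force: 39.2
```

Emit:
{"method": "jog_arm", "body": {"plan": [{"jaw":-1,"dx":0,"dy":0,"dz":-0.004,"rx":0,"ry":0,"rz":0},{"jaw":-1,"dx":0,"dy":0,"dz":-0.003,"rx":0,"ry":0,"rz":0},{"jaw":-1,"dx":0,"dy":0,"dz":0,"rx":0,"ry":0,"rz":0},{"jaw":-1,"dx":0,"dy":0,"dz":0,"rx":0,"ry":0,"rz":0}]}}

```text
clock: 60.75
eef_pos: [0.5502, 0.3028, 0.1065]
tool_rot: [[1.0, 0.001, 0.001], [0.001, -1.0, 0.001], [0.001, -0.001, -1.0]]
ft_force: [1.2, 0.8, 1.2]
grip_width: 0.0189
gripper_force: 39.3
```

Emit:
{"method": "jog_arm", "body": {"plan": [{"jaw":0.4,"dx":0,"dy":0,"dz":-0.001,"rx":0,"ry":0,"rz":0},{"jaw":0.4,"dx":0,"dy":0,"dz":0,"rx":0,"ry":0,"rz":0},{"jaw":0.4,"dx":0,"dy":0,"dz":0,"rx":0,"ry":0,"rz":0},{"jaw":0.4,"dx":0,"dy":0,"dz":0,"rx":0,"ry":0,"rz":0},{"jaw":0.4,"dx":0,"dy":0,"dz":0.05,"rx":0,"ry":0,"rz":0},{"jaw":0.4,"dx":0,"dy":0,"dz":0.08,"rx":0,"ry":0,"rz":0},{"jaw":0.4,"dx":0,"dy":0,"dz":0.09,"rx":0,"ry":0,"rz":0},{"jaw":0.4,"dx":0,"dy":0,"dz":0.09,"rx":0,"ry":0,"rz":0}]}}

```text
clock: 61.55
eef_pos: [0.5495, 0.3024, 0.2306]
tool_rot: [[1.0, 0.001, -0.001], [0.001, -1.0, -0.0], [-0.001, 0.0, -1.0]]
ft_force: [1.1, 0.1, 0.2]
grip_width: 0.0597
gripper_force: 0.0
```

Emit:
{"method": "jog_arm", "body": {"plan": [{"jaw":0.4,"dx":0.02,"dy":-0.08,"dz":0,"rx":0,"ry":0,"rz":0},{"jaw":0.4,"dx":0.03,"dy":-0.1,"dz":0,"rx":0,"ry":0,"rz":0},{"jaw":0.4,"dx":0.03,"dy":-0.1,"dz":0,"rx":0,"ry":0,"rz":0},{"jaw":0.4,"dx":0.03,"dy":-0.1,"dz":0,"rx":0,"ry":0,"rz":0},{"jaw":0.4,"dx":0.03,"dy":-0.1,"dz":0,"rx":0,"ry":0,"rz":0},{"jaw":0.4,"dx":0.03,"dy":-0.1,"dz":0,"rx":0,"ry":0,"rz":0},{"jaw":0.4,"dx":0.03,"dy":-0.1,"dz":0,"rx":0,"ry":0,"rz":0},{"jaw":0.4,"dx":0.03,"dy":-0.1,"dz":0,"rx":0,"ry":0,"rz":0}]}}

```text
clock: 62.35
eef_pos: [0.642, -0.011, 0.2295]
tool_rot: [[1.0, 0.001, -0.0], [0.001, -1.0, 0.0], [-0.0, -0.0, -1.0]]
ft_force: [1.1, -0.0, -0.2]
grip_width: 0.0597
gripper_force: 0.0
```

Emit:
{"method": "jog_arm", "body": {"plan": [{"jaw":0.4,"dx":0.03,"dy":-0.1,"dz":0,"rx":0,"ry":0,"rz":0},{"jaw":0.4,"dx":0.03,"dy":-0.1,"dz":0,"rx":0,"ry":0,"rz":0},{"jaw":0.4,"dx":0.03,"dy":-0.1,"dz":0,"rx":0,"ry":0,"rz":0},{"jaw":0.4,"dx":0.001,"dy":-0.09,"dz":0,"rx":0,"ry":0,"rz":0},{"jaw":0.4,"dx":0,"dy":0,"dz":0,"rx":0,"ry":0,"rz":0},{"jaw":0.4,"dx":0,"dy":0,"dz":0,"rx":0,"ry":0,"rz":0},{"jaw":0.4,"dx":0,"dy":0,"dz":0,"rx":0,"ry":0,"rz":0},{"jaw":0.4,"dx":0,"dy":0,"dz":0,"rx":0,"ry":0,"rz":0}]}}

```text
clock: 63.15
eef_pos: [0.6785, -0.163, 0.2296]
tool_rot: [[1.0, 0.004, 0.0], [0.004, -1.0, 0.002], [0.0, -0.002, -1.0]]
ft_force: [0.4, 0.5, 0.5]
grip_width: 0.0602
gripper_force: 0.0
```

```bash
python3 - <<'E'
from h import *
im=eyes.grab_frame("scene"); s=sensors.observe(); print(s['eef_pos'],s['grip_width']); print(capfit(im,"scene",.679,-.1685)); cups(im)
E
```

```text
[ 0.67851908 -0.16326479  0.22961199] 0.05984382703788383
[ 3.998395e+02  6.800000e-01 -1.675000e-01]
alu [7.473755e+02 4.670000e-01 2.920000e-01]
steel [6.465073e+02 5.470000e-01 3.070000e-01]
brass [6.375008e+02 6.310000e-01 3.150000e-01]
```

Emit:
{"method": "jog_arm", "body": {"plan": [{"jaw":0.4,"dx":0.001,"dy":-0.007,"dz":-0.08,"rx":0,"ry":0,"rz":0},{"jaw":0.4,"dx":0,"dy":0,"dz":-0.1,"rx":0,"ry":0,"rz":0},{"jaw":0.4,"dx":0,"dy":0,"dz":-0.1,"rx":0,"ry":0,"rz":0},{"jaw":0.4,"dx":0,"dy":0,"dz":-0.1,"rx":0,"ry":0,"rz":0},{"jaw":0.4,"dx":0,"dy":0,"dz":-0.08,"rx":0,"ry":0,"rz":0},{"jaw":0.4,"dx":0,"dy":0,"dz":-0.055,"rx":0,"ry":0,"rz":0},{"jaw":0.4,"dx":0,"dy":0,"dz":0,"rx":0,"ry":0,"rz":0},{"jaw":0.4,"dx":0,"dy":0,"dz":0,"rx":0,"ry":0,"rz":0}]}}

```text
clock: 64.0
eef_pos: [0.6792, -0.1675, 0.024]
tool_rot: [[1.0, 0.002, 0.001], [0.002, -1.0, 0.0], [0.001, -0.0, -1.0]]
ft_force: [0.0, 0.1, 1.0]
grip_width: 0.0596
gripper_force: 0.0
```

Emit:
{"method": "jog_arm", "body": {"plan": [{"jaw":-1,"dx":0,"dy":0,"dz":0,"rx":0,"ry":0,"rz":0},{"jaw":-1,"dx":0,"dy":0,"dz":0,"rx":0,"ry":0,"rz":0},{"jaw":-1,"dx":0,"dy":0,"dz":0,"rx":0,"ry":0,"rz":0},{"jaw":-1,"dx":0,"dy":0,"dz":0,"rx":0,"ry":0,"rz":0},{"jaw":-1,"dx":0,"dy":0,"dz":0,"rx":0,"ry":0,"rz":0},{"jaw":-1,"dx":0,"dy":0,"dz":0,"rx":0,"ry":0,"rz":0},{"jaw":-1,"dx":0,"dy":0,"dz":0,"rx":0,"ry":0,"rz":0}]}}

```text
clock: 64.7
eef_pos: [0.6798, -0.1686, 0.0253]
tool_rot: [[1.0, 0.001, 0.003], [0.001, -1.0, -0.001], [0.003, 0.001, -1.0]]
ft_force: [-0.9, 0.5, 5.5]
grip_width: 0.0188
gripper_force: 39.4
```

Emit:
{"method": "jog_arm", "body": {"plan": [{"jaw":-1,"dx":0,"dy":0,"dz":0.05,"rx":0,"ry":0,"rz":0},{"jaw":-1,"dx":0,"dy":0,"dz":0.08,"rx":0,"ry":0,"rz":0},{"jaw":-1,"dx":0,"dy":0,"dz":0.09,"rx":0,"ry":0,"rz":0},{"jaw":-1,"dx":0,"dy":0,"dz":0.09,"rx":0,"ry":0,"rz":0},{"jaw":-1,"dx":0,"dy":0,"dz":0.08,"rx":0,"ry":0,"rz":0},{"jaw":-1,"dx":0,"dy":0,"dz":0,"rx":0,"ry":0,"rz":0},{"jaw":-1,"dx":0,"dy":0,"dz":0,"rx":0,"ry":0,"rz":0}]}}

```text
clock: 65.4
eef_pos: [0.6786, -0.1682, 0.1801]
tool_rot: [[1.0, 0.001, 0.001], [0.001, -1.0, -0.0], [0.001, 0.0, -1.0]]
ft_force: [-0.1, -0.2, -0.8]
grip_width: 0.0188
gripper_force: 39.2
```

Emit:
{"method": "jog_arm", "body": {"plan": [{"jaw":-1,"dx":-0.04,"dy":0.08,"dz":0,"rx":0,"ry":0,"rz":0},{"jaw":-1,"dx":-0.05,"dy":0.1,"dz":0,"rx":0,"ry":0,"rz":0},{"jaw":-1,"dx":-0.05,"dy":0.1,"dz":0,"rx":0,"ry":0,"rz":0},{"jaw":-1,"dx":-0.05,"dy":0.1,"dz":0,"rx":0,"ry":0,"rz":0},{"jaw":-1,"dx":-0.05,"dy":0.1,"dz":0,"rx":0,"ry":0,"rz":0},{"jaw":-1,"dx":-0.05,"dy":0.1,"dz":0,"rx":0,"ry":0,"rz":0},{"jaw":-1,"dx":-0.05,"dy":0.1,"dz":0,"rx":0,"ry":0,"rz":0},{"jaw":-1,"dx":-0.05,"dy":0.1,"dz":0,"rx":0,"ry":0,"rz":0}]}}

```text
clock: 66.2
eef_pos: [0.5202, 0.1449, 0.1777]
tool_rot: [[1.0, 0.001, -0.004], [0.001, -1.0, -0.001], [-0.004, 0.001, -1.0]]
ft_force: [1.2, -0.6, -0.7]
grip_width: 0.0183
gripper_force: 39.2
```

Emit:
{"method": "jog_arm", "body": {"plan": [{"jaw":-1,"dx":-0.05,"dy":0.1,"dz":0,"rx":0,"ry":0,"rz":0},{"jaw":-1,"dx":-0.05,"dy":0.1,"dz":0,"rx":0,"ry":0,"rz":0},{"jaw":-1,"dx":-0.04,"dy":0.1,"dz":0,"rx":0,"ry":0,"rz":0},{"jaw":-1,"dx":-0.004,"dy":0.075,"dz":0,"rx":0,"ry":0,"rz":0},{"jaw":-1,"dx":0,"dy":0,"dz":0,"rx":0,"ry":0,"rz":0},{"jaw":-1,"dx":0,"dy":0,"dz":0,"rx":0,"ry":0,"rz":0},{"jaw":-1,"dx":0,"dy":0,"dz":0,"rx":0,"ry":0,"rz":0},{"jaw":-1,"dx":0,"dy":0,"dz":0,"rx":0,"ry":0,"rz":0}]}}

```text
clock: 67.0
eef_pos: [0.4654, 0.2917, 0.179]
tool_rot: [[1.0, -0.002, -0.001], [-0.002, -1.0, -0.002], [-0.001, 0.002, -1.0]]
ft_force: [0.7, 0.2, -0.9]
grip_width: 0.0188
gripper_force: 39.3
```

```bash
python3 - <<'E'
from h import *
im=eyes.grab_frame("scene"); s=sensors.observe(); print(s['eef_pos'],s['grip_width']); cups(im)
E
```

```text
[0.46541245 0.29202739 0.17918053] 0.018468932774225143
alu [7.444918e+02 4.670000e-01 2.920000e-01]
steel [6.490364e+02 5.470000e-01 3.070000e-01]
brass [6.392786e+02 6.310000e-01 3.150000e-01]
```

Emit:
{"method": "jog_arm", "body": {"plan": [{"jaw":-1,"dx":0,"dy":0,"dz":-0.04,"rx":0,"ry":0,"rz":0},{"jaw":-1,"dx":0,"dy":0,"dz":-0.05,"rx":0,"ry":0,"rz":0},{"jaw":-1,"dx":0,"dy":0,"dz":-0.05,"rx":0,"ry":0,"rz":0},{"jaw":-1,"dx":0,"dy":0,"dz":-0.025,"rx":0,"ry":0,"rz":0},{"jaw":-1,"dx":0,"dy":0,"dz":-0.01,"rx":0,"ry":0,"rz":0},{"jaw":-1,"dx":0,"dy":0,"dz":0,"rx":0,"ry":0,"rz":0},{"jaw":-1,"dx":0,"dy":0,"dz":0,"rx":0,"ry":0,"rz":0}]}}

```text
clock: 67.75
eef_pos: [0.4657, 0.294, 0.1103]
tool_rot: [[1.0, 0.0, 0.002], [0.0, -1.0, 0.001], [0.002, -0.001, -1.0]]
ft_force: [-0.2, 0.3, -1.4]
grip_width: 0.0184
gripper_force: 39.3
```

Emit:
{"method": "jog_arm", "body": {"plan": [{"jaw":-1,"dx":0,"dy":0,"dz":-0.004,"rx":0,"ry":0,"rz":0},{"jaw":-1,"dx":0,"dy":0,"dz":-0.004,"rx":0,"ry":0,"rz":0},{"jaw":-1,"dx":0,"dy":0,"dz":0,"rx":0,"ry":0,"rz":0},{"jaw":-1,"dx":0,"dy":0,"dz":0,"rx":0,"ry":0,"rz":0}]}}

```text
clock: 68.15
eef_pos: [0.4655, 0.2942, 0.1072]
tool_rot: [[1.0, 0.001, 0.001], [0.001, -1.0, 0.001], [0.001, -0.001, -1.0]]
ft_force: [-0.9, -0.3, 5.9]
grip_width: 0.0186
gripper_force: 39.7
```

Seated. Release, withdraw upward and away, then inspect.

Emit:
{"method": "jog_arm", "body": {"plan": [{"jaw":0.4,"dx":0,"dy":0,"dz":0,"rx":0,"ry":0,"rz":0},{"jaw":0.4,"dx":0,"dy":0,"dz":0,"rx":0,"ry":0,"rz":0},{"jaw":0.4,"dx":0,"dy":0,"dz":0,"rx":0,"ry":0,"rz":0},{"jaw":0.4,"dx":0,"dy":0,"dz":0,"rx":0,"ry":0,"rz":0},{"jaw":0.4,"dx":0,"dy":0,"dz":0.05,"rx":0,"ry":0,"rz":0},{"jaw":0.4,"dx":0,"dy":0,"dz":0.1,"rx":0,"ry":0,"rz":0},{"jaw":0.4,"dx":0,"dy":0,"dz":0.1,"rx":0,"ry":0,"rz":0},{"jaw":0.4,"dx":0,"dy":0,"dz":0.1,"rx":0,"ry":0,"rz":0}]}}

```text
clock: 68.95
eef_pos: [0.4647, 0.2936, 0.2475]
tool_rot: [[1.0, 0.001, -0.001], [0.001, -1.0, -0.0], [-0.001, 0.0, -1.0]]
ft_force: [1.9, 1.2, -0.1]
grip_width: 0.0596
gripper_force: 0.0
```

Emit:
{"method": "jog_arm", "body": {"plan": [{"jaw":0.4,"dx":0,"dy":-0.1,"dz":0,"rx":0,"ry":0,"rz":0},{"jaw":0.4,"dx":0,"dy":-0.1,"dz":0,"rx":0,"ry":0,"rz":0},{"jaw":0.4,"dx":0,"dy":-0.1,"dz":0,"rx":0,"ry":0,"rz":0},{"jaw":0.4,"dx":0,"dy":-0.1,"dz":0,"rx":0,"ry":0,"rz":0},{"jaw":0.4,"dx":0,"dy":-0.1,"dz":0,"rx":0,"ry":0,"rz":0},{"jaw":0.4,"dx":0,"dy":-0.1,"dz":0,"rx":0,"ry":0,"rz":0},{"jaw":0.4,"dx":0,"dy":-0.08,"dz":0,"rx":0,"ry":0,"rz":0},{"jaw":0.4,"dx":0,"dy":0,"dz":0,"rx":0,"ry":0,"rz":0}]}}

```text
clock: 69.75
eef_pos: [0.4646, 0.0159, 0.2465]
tool_rot: [[1.0, -0.009, 0.0], [-0.009, -1.0, -0.003], [0.0, 0.003, -1.0]]
ft_force: [-0.2, 0.1, -0.1]
grip_width: 0.0596
gripper_force: 0.0
```

```bash
python3 - <<'E'
from h import *
im=eyes.grab_frame("scene"); cv2.imwrite("pics/fin.png",cv2.resize(im[80:330,60:440],None,fx=2,fy=2,interpolation=cv2.INTER_CUBIC)); print(sensors.observe()['clock'])
E
```

```text
69.8
```

View pics/fin.png

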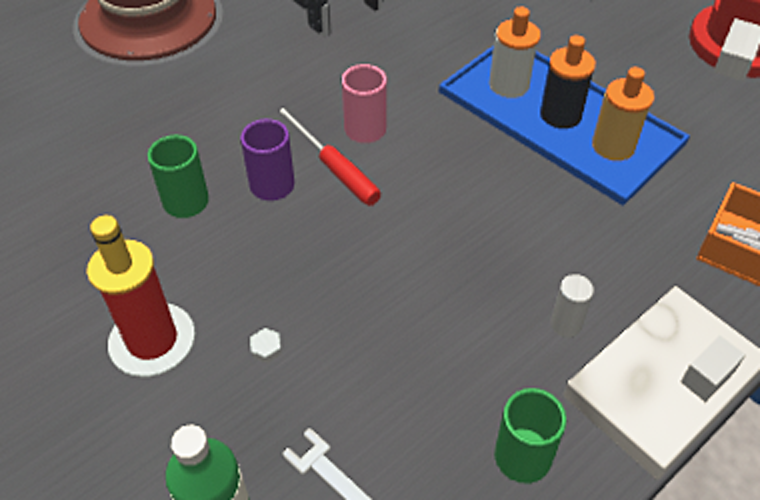

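All three cups stand upright in the tray with seated caps: (515,35), (572,62) and (628,95). The brush hangs flat in its tube at (120,265), and the other things are undisturbed.

```bash
python3 -c "
from bench import r
print(r.hand_in())"
```

```text
the job is handed in; nothing more can be done
None
```

Job handed in at about 70 s: the cups were brushed aluminium, then brass, then steel (aluminium a second time before brass, because that cup shifted about 14 mm in its first pass), the brush is back in its tube, and all three cups stand capped in the tray; no verdict was returned.

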